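Pack the sorting kit and close it

TASK

Pack the sorting kit away: lay the brush that lies on the counter flat in the long compartment of the open box and the short scraper flat in the narrow compartment that runs across the box beside the glass dish, leaving the dish in its own compartment. Once both tools are in, set the lid squarely on the box and press it down firmly until it is seated level all round. Put the tools and the lid down rather than dropping them, and leave everything else on the counter where it stands.

Things in the scene. Friction and masses are not known exactly. Their poses are not given: they have to be found in the camera images.
- kit: Open white box fixed to the counter, 220 (x) x 180 (y) x 32 mm high, grey floor 4 mm, walls and dividers 4 mm thick, divider tops at 24 mm. Origin: centre of the underside, z up; x roughly away from the robot. Compartments (mm): long x -106..106, y -86..-28; short crosswise x -106..-48, y -24..86; the dish's x -44..106, y -24..86.
- long_bay (a point): Centre of the floor of the long compartment (212 along the box's x, 58 across), 4 mm above the counter; axes as the box's. For the brush.
- short_bay (a point): Centre of the floor of the short crosswise compartment (58 along the box's x, 110 along the box's y), 4 mm above the counter; axes as the box's. For the scraper.
- rim (a point): Centre of the box's mouth, at the height of the rim, 32 mm above the counter; axes as the box's.
- lid: Loose white lid, 0.22 kg, right way up: plate 229 (x) x 189 (y) x 4 mm on a 12 mm skirt flaring to 238 x 198, which centres it on the box; either way round fits. Origin: centre, at the skirt's lower edge; plate 12 to 16 mm above it; 20 mm above the box's underside when seated. Bar handle on top at the centre: 90 mm along x, 16 mm wide in y, from 16 to 46 mm above the origin.
- lid_handle (a point): On the lid's handle, 39 mm above the lid's origin (7 mm below the handle's top): where to grip, closing along the lid's y; axes as the lid's.
- brush: Flat brush 185 mm long lying along its x: wooden handle 16 mm wide and 14 mm thick from x -92 to 17 mm, steel ferrule 34 mm wide and 14 mm thick from 17 to 47, stiff dark bristles 36 mm wide and 13 mm high to 92 mm. Origin: middle of the length, on the underside; z up. About 60 g. Either way round is right.
- brush_grip (a point): Where to grip the brush: on the handle at its origin, 7 mm above the underside, close to its centre of mass (a little behind the ferrule); close along the brush's y, 16 mm wide.
- brush_tip (a point): End of the bristles, 92.5 mm from the brush's origin along +x, 7 mm above the underside.
- brush_butt (a point): End of the handle, 92.5 mm from the brush's origin along -x, 7 mm above the underside.
- scraper: Short scraper 95 mm long lying along its x: wooden handle 16 mm wide and 14 mm thick from x -47 to 9 mm, steel collar 22 mm wide, steel blade 36 mm wide and 4 mm thick to x 47 mm. Origin: middle of the length, on the underside; z up. About 50 g. Either way round is right.
- scraper_grip (a point): Where to grip the scraper: on the handle, 10 mm behind its origin (-x), 7 mm above the underside; close along the scraper's y, 16 mm wide.
- scraper_tip (a point): The blade's edge end, 47.5 mm from the scraper's origin along +x, 7 mm above the underside (above the blade).
- scraper_butt (a point): End of the handle, 47.5 mm from the scraper's origin along -x, 7 mm above the underside.
- dish: Closed glass dish, 84 mm across and 15 mm high, already lying in the box's large compartment. Origin: centre of the underside. It stays there.
- dishes: Bystander: stack of two closed glass dishes, 92 mm across, 32 mm high. Origin: centre of the underside.
- jar: Bystander: capped glass jar, 76 mm across, about 95 mm high. Origin: centre of the underside.
- tin: Bystander: round metal tin, 54 mm across, 34 mm high, beyond the tools. Origin: centre of the underside. (A fixed pot of brushes, 80 mm across and up to 250 mm high, stands at the far side beyond the tools, past x = 0.75 m.)
- loupe: Bystander: black hand lens lying flat, 48 mm across with a handle 60 mm long to its -x, 10 mm high. Origin: under the lens.
There are look-alikes about, which are no part of the job. Leave any green or red look-alike of the brush alone.

How it is judged (in metres and radians):
On the way, in this order (a step that is already met when the one before it is completed fails the run):
1. brush flat in the long compartment and scraper flat in the short crosswise one, both let go (x of brush_tip in the frame of kit between -0.108 and 0.108 m and y of brush_tip in the frame of kit between -0.088 and -0.026 m and z of each of brush_tip, brush_butt, scraper_tip, scraper_butt in the frame of kit below 0.0165 m and x of brush_butt in the frame of kit between -0.108 and 0.108 m and y of brush_butt in the frame of kit between -0.088 and -0.026 m and x of scraper_tip in the frame of kit between -0.108 and -0.046 m and y of scraper_tip in the frame of kit between -0.026 and 0.088 m and x of scraper_butt in the frame of kit between -0.108 and -0.046 m and y of scraper_butt in the frame of kit between -0.026 and 0.088 m and contact force between the fingers and brush below 0.1 N and contact force between the fingers and scraper below 0.1 N), for 0.2 s.
2. lid seated level on the rim and pressed down on the box with more than 6 N (z of lid in the frame of kit between 0.017 and 0.0225 m and x of lid in the frame of kit between -0.008 and 0.008 m and y of lid in the frame of kit between -0.008 and 0.008 m and angle between lid's own z axis and vertical below 0.025 rad and angle between the x axis of lid and the x axis of kit, either way round below 0.06 rad and x of brush_tip in the frame of kit between -0.108 and 0.108 m and y of brush_tip in the frame of kit between -0.088 and -0.026 m and z of each of brush_tip, brush_butt, scraper_tip, scraper_butt in the frame of kit below 0.0165 m and x of brush_butt in the frame of kit between -0.108 and 0.108 m and y of brush_butt in the frame of kit between -0.088 and -0.026 m and x of scraper_tip in the frame of kit between -0.108 and -0.046 m and y of scraper_tip in the frame of kit between -0.026 and 0.088 m and x of scraper_butt in the frame of kit between -0.108 and -0.046 m and y of scraper_butt in the frame of kit between -0.026 and 0.088 m and contact force between lid and kit above 6 N), for 0.1 s.
At the end, for the whole second after the job is handed in: Brush in the long bay and scraper in the short one, both ends inside and at most 5 mm above lying flat; dish flat in its own bay; lid seated: origin 17 to 22.5 mm above the box's underside, within 8 mm of centre, tilt under 0.025 rad, square within 0.06 rad; all at rest (x of brush_tip in the frame of kit between -0.108 and 0.108 m and y of brush_tip in the frame of kit between -0.088 and -0.026 m and z of each of brush_tip, brush_butt, scraper_tip, scraper_butt in the frame of kit below 0.0165 m and x of brush_butt in the frame of kit between -0.108 and 0.108 m and y of brush_butt in the frame of kit between -0.088 and -0.026 m and x of scraper_tip in the frame of kit between -0.108 and -0.046 m and y of scraper_tip in the frame of kit between -0.026 and 0.088 m and x of scraper_butt in the frame of kit between -0.108 and -0.046 m and y of scraper_butt in the frame of kit between -0.026 and 0.088 m and z of lid in the frame of kit between 0.017 and 0.0225 m and x of lid in the frame of kit between -0.008 and 0.008 m and y of lid in the frame of kit between -0.008 and 0.008 m and angle between lid's own z axis and vertical below 0.025 rad and angle between the x axis of lid and the x axis of kit, either way round below 0.06 rad and z of dish in the frame of kit below 0.008 m and x of dish in the frame of kit between -0.046 and 0.108 m and y of dish in the frame of kit between -0.026 and 0.088 m and linear speed of each of brush, scraper, lid below 0.02 m/s); the robot touches nothing.
It fails at once if a bystander (dish stack, jar, tin, or hand lens) moved more than 40 mm (distance of any of dishes, jar, tin, loupe from where it was at the start of the episode above 0.04 m).
It fails at once if the brush, scraper or lid let go in mid air, more than 60 mm above the counter ((contact force between anything else and brush below 0.02 N and height (world z) of brush above 0.06 m) or (contact force between anything else and scraper below 0.02 N and height (world z) of scraper above 0.06 m) or (contact force between anything else and lid below 0.02 N and height (world z) of lid above 0.06 m)).
It also fails if it takes over 72 s, if anything falls off the work surface, if the arm or the gripper's body presses on something with over 40 N, if the wrist force passes 120 N, or if a joint passes its speed limit or range.

ROBOT

A 6-joint arm with a two-finger parallel gripper is mounted at the origin on the work surface. World frame = base frame: x ahead of the robot, y to its left, z up, the work surface at z = 0. Lengths are in mm, angles in rad, forces in N, time in s.
With the tool pointing down it reaches from about 275 to 1000 mm from the base axis. Payload 8.4 kg.
Tool frame: the origin (TCP) lies midway between the tips of the shut fingers; the grasp point (between the pads) lies 19 mm behind it; z points along the fingers, y is the line along which they close (so a half turn about z gives the same grasp; the last joint's range is limited). The gripper opens to 85 mm and grips with 20 to 120 N. Pads are 22 mm wide; open, the fingers measure 114 mm over their backs; the gripper's body (76 mm by 85 mm) begins 54 mm behind the grasp point. The pads swing forward as they close: fully open they stand 13 mm farther back than shut.
Start: joints at [1.291, 0.353, 1.633, -0, 1.155, -0.002], TCP at [171.399, 601.041, 196.181] pointing down, gripper open.
Joint ranges: [-2.63, 2.63], [-0.92, 2.1], [0.06, 2.66], [-1.3, 4.44], [0, 2.69], [-3.02, 3.02]. Speed limits (rad/s): [2.22, 2.22, 2.79, 3.14, 3.14, 3.14].

INTERFACE

Orientations are given as [roll, pitch, yaw] about the fixed x, y, z axes, in that order (R = Rz(yaw) Ry(pitch) Rx(roll)).
In Python, from rig import r, imaging gives the robot as it stands. The module is installed in compiled form; this text tells all that it offers.
- The arm moves only by the tool arm_command, never from a script. Its argument "deltas" is a list of rows, each an object of numbers: "hand": the finger opening in mm, from 0 to 85.4; "tx", "ty", "tz": the shift along the tool's x, y, z in mm; "wx", "wy", "wz": the turn, a rotation vector about the tool's x, y, z in rad. A call has 1 to 8 rows; each row shifts and turns the commanded pose from where the row before left it, along the tool's axes as they then stand; what a row does not reach is not made up. A row lasts 1/8 s, in which the tool goes at most 62.5 mm and 10.7 degrees, less where a joint would pass 70% of its speed; a pose out of reach is approached as far as the arm can. A call with a gripper value outside its range is refused whole. The fingers move at their own pace and stop on an object; "squeeze" is the grip in N (left out, the last holds). Time passes only in rows, so rows that do not move let the fingers close. It gives the time, the measured TCP pose, the force, the opening and the grip force at its end, in the units of the state.
- r.sense(): the state, without advancing time (a new reading comes with each control period).
- imaging.grab_frame(name): name is "scene" or "top"; returns a dict with "image" (420x560x3 uint8, red, green, blue), "mtx" (3x3 intrinsics, pixels), "world_to_cam" (4x4, takes a point from world to camera coordinates). Camera axes: x right, y up, looking along -z (the intrinsics and any distortion apply to the point x, -y, -z); pixel columns grow to the right and rows downward; lengths in mm; the calibration is good to about 2 mm. A picture is of the moment at which its call begins. There is no depth.
- r.sign_off(): hands the job in; it is judged then, once.
The state is a dict: "clock": time; "qpos": joint angles; "qvel": joint speeds; "joint_efforts": joint torques, N m; "eef_pos": TCP position; "tcp_rot": TCP orientation; "contact_force": force on the tool from outside, world axes, zero at the start; "wrist_torque": the same for the moment, N m; "opening": opening from 0.0 (shut) to 1.0 (fully open); "grasp_force": force on a finger pad.
Only numpy, scipy, OpenCV 4.12 (cv2) and the standard library are available. Lean on these libraries where they do the work, as an engineer would, in place of code of your own. Each camera call takes 0.05 s, during which the arm holds its last target. There are 200 camera calls.

## Working session

There is one attempt and no reset: what is moved stays moved. The work goes in short steps, Python scripts to look and compute and a tool call to move; the robot and the scene stay as the last step left them, time stands still between calls to the robot, and variables do not carry over. Pictures are saved under pics/ and viewed, at most 10 in all, crops included, and the job is handed in when it is done.

Besides the shell and the picture viewer there is one more tool, called after "Emit:" as a command line: name --argument value ..., lists and objects as JSON in quotes. arm_command: Moves the arm, as the interface text tells. Its arguments: {"type":"object","properties":{"deltas":{"type":"array"},"squeeze":{"type":"number"}},"required":["deltas"]}

```bash
mkdir -p pics; python3 - <<'E'
from rig import r, imaging
import cv2, numpy as np, pickle
for n in ("scene","top"):
    f=imaging.grab_frame(n); pickle.dump(f,open(n+".pkl","wb"))
    cv2.imwrite(f"pics/{n}0.png",cv2.resize(f["image"][:,:,::-1],(800,600),interpolation=cv2.INTER_CUBIC))
    print(n,f.keys(),f["mtx"],f["world_to_cam"])
print(r.sense())
E
```

```text
scene dict_keys(['image', 'mtx', 'world_to_cam']) [[421.02672791   0.         284.27263238]
 [  0.         421.02672791 210.607757  ]
 [  0.           0.           1.        ]] [[ 2.80928019e-01  9.59645462e-01 -1.26505274e-02  3.12689101e+01]
 [-5.55116491e-01  1.73230024e-01  8.13533675e-01  2.66809412e+02]
 [ 7.82895350e-01 -2.21521888e-01  5.81380189e-01 -1.60425521e+03]
 [ 0.00000000e+00  0.00000000e+00  0.00000000e+00  1.00000000e+00]]
top dict_keys(['image', 'mtx', 'world_to_cam']) [[421.25591844   0.         279.99657289]
 [  0.         421.25591844 211.62049846]
 [  0.           0.           1.        ]] [[ 2.14433509e-02 -9.99536923e-01 -2.15898707e-02 -1.75159153e+02]
 [ 9.91830575e-01  1.85519927e-02  1.26205918e-01 -5.38134201e+02]
 [-1.25746940e-01 -2.41197716e-02  9.91769098e-01 -1.21400343e+03]
 [ 0.00000000e+00  0.00000000e+00  0.00000000e+00  1.00000000e+00]]
{'clock': 0.1, 'qpos': array([ 1.29061220e+00,  3.53564530e-01,  1.63403900e+00,  1.59298680e-05,
        1.15519659e+00, -2.43694484e-03]), 'qvel': array([-0.00053004, -0.00108484, -0.00414735, -0.00051346,  0.00098791,
        0.00021014]), 'joint_efforts': array([-4.00758408e-04, -6.06356335e+01, -3.42817032e+01,  4.75064792e-05,
        4.03513768e-03,  2.77242054e-05]), 'eef_pos': array([171.2596561 , 600.60481114, 195.55463018]), 'tcp_rot': array([-3.14038522e+00, -1.75085503e-05,  2.86383902e+00]), 'contact_force': array([ 0.21585408, -0.12485824, -0.0384308 ]), 'wrist_torque': array([0.00216146, 0.00603443, 0.0104906 ]), 'grasp_force': 0.0, 'opening': 1.00245431812513}
```

View pics/top0.png

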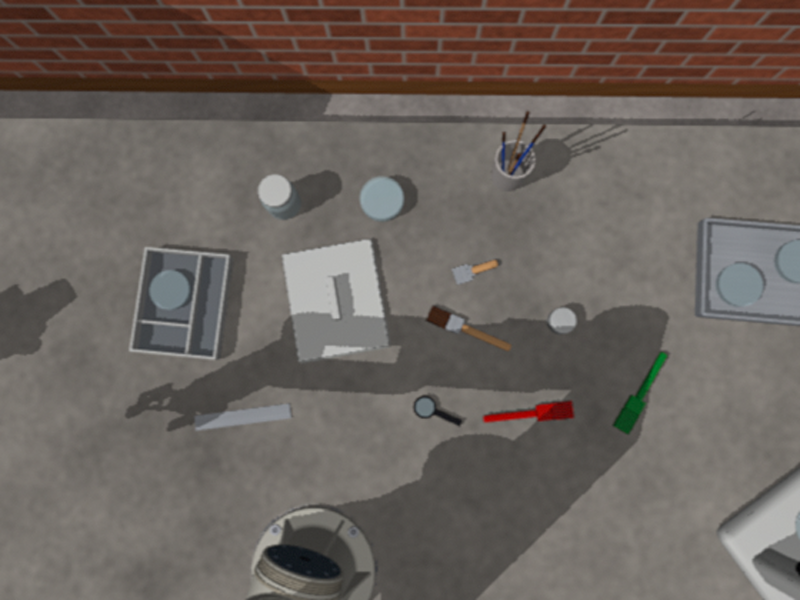

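View pics/scene0.png

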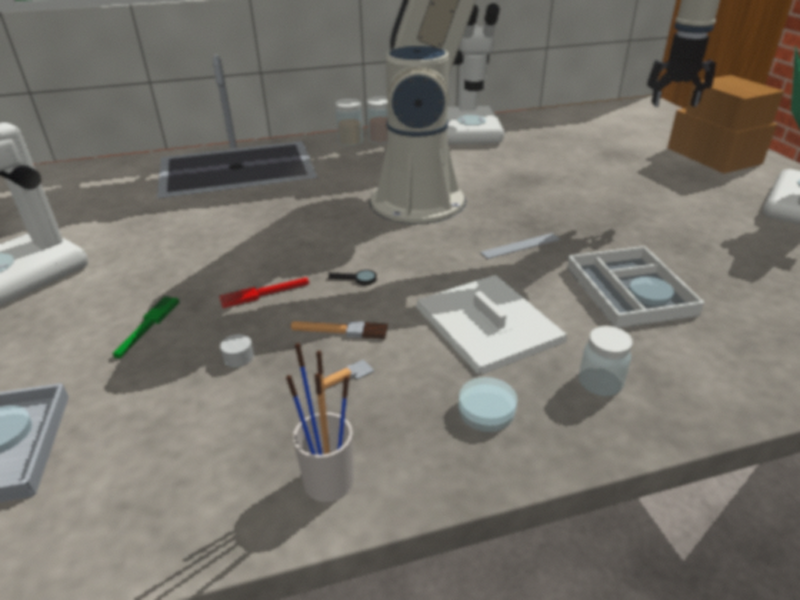

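The top view (800x600) shows the box at about (180,303), with its long bay to the right and the crosswise bay nearest the robot. The lid is at (338,300), the brush runs (430,315)–(510,347), and the scraper runs (455,275)–(498,264). I'll enlarge both areas.

```bash
cat > h.py <<'E'
import numpy as np, pickle, cv2
def ray(f,px,z):
    """pixel (col,row) in full image -> world point on plane z"""
    T=f["world_to_cam"]; R=T[:3,:3]; t=T[:3,3]
    d=np.linalg.inv(f["mtx"])@np.array([px[0],px[1],1.]); d=R.T@np.array([d[0],-d[1],-d[2]])
    c=-R.T@t
    return c+d*(z-c[2])/d[2]
def proj(f,P):
    p=f["world_to_cam"][:3,:3]@np.asarray(P,float)+f["world_to_cam"][:3,3]
    q=f["mtx"]@np.array([p[0],-p[1],-p[2]]); return q[:2]/q[2]
def crop(f,x0,y0,w,h,k,name):
    im=cv2.resize(f["image"][y0:y0+h,x0:x0+w,::-1],None,fx=k,fy=k,interpolation=cv2.INTER_CUBIC)
    for i in range(0,w,20): cv2.line(im,(i*k,0),(i*k,6),(0,255,255),1); cv2.putText(im,str(x0+i),(i*k,16),0,.35,(0,255,255))
    for i in range(0,h,20): cv2.line(im,(0,i*k),(6,i*k),(0,255,255),1); cv2.putText(im,str(y0+i),(8,i*k+4),0,.35,(0,255,255))
    cv2.imwrite(name,im)
E
python3 - <<'E'
from h import *
f=pickle.load(open("top.pkl","rb"))
crop(f,85,160,200,100,4,"pics/box.png"); crop(f,290,170,130,90,6,"pics/tools.png")
E
```

```text
(no output)
```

View pics/box.png

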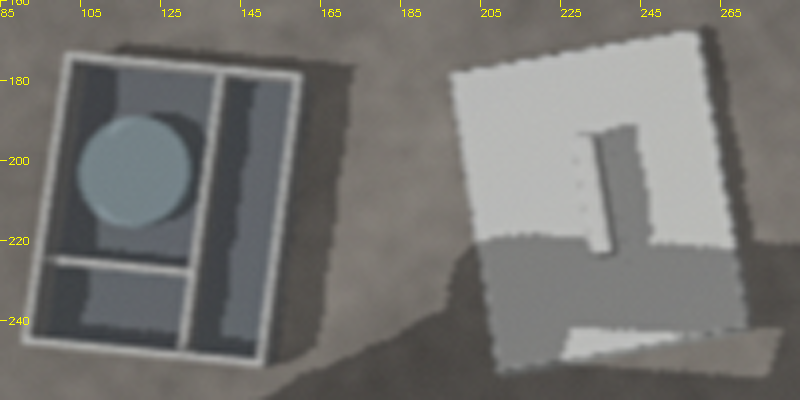

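View pics/tools.png

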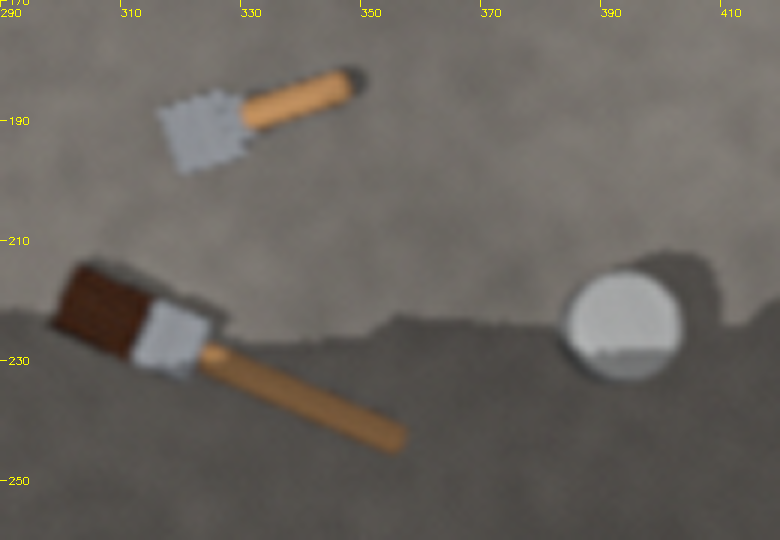

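```bash
cat > m.py <<'E'
from h import *
f=pickle.load(open("top.pkl","rb")); g=pickle.load(open("scene.pkl","rb"))
B=lambda p:((p[0]+.5)/4-.5+85,(p[1]+.5)/4-.5+160)
T=lambda p:((p[0]+.5)/6-.5+290,(p[1]+.5)/6-.5+170)
def rect(ps,z,n,hx,hy):  # corners TL(+x+y) TR(+x-y) BR(-x-y) BL(-x+y)
    w=np.array([ray(f,B(p),z)[:2] for p in ps]); m=np.array([[hx,hy],[hx,-hy],[-hx,-hy],[-hx,hy]])
    c=w.mean(0); H=m.T@(w-c); a=np.arctan2(H[0,1]-H[1,0],H[0,0]+H[1,1])
    R=np.array([[np.cos(a),-np.sin(a)],[np.sin(a),np.cos(a)]])
    print(n,"centre",c.round(1),"yaw",a.round(3),"resid",(w-c-m@R.T).round(1).tolist())
    return c,a,R
kc,ka,kR=rect([(66,52),(302,73),(264,367),(22,343)],32,"kit",110,90)
lc,la,lR=rect([(450,74),(698,30),(748,330),(497,375)],1,"lid",119,99)
h=[ray(f,B(p),46)[:2] for p in [(577,133),(598,133),(610,252),(588,252)]]
print("handle",np.mean(h,0).round(1),"yaw",np.arctan2(*(h[0]-h[3])[::-1]).round(3))
def stick(a,b,n,za,zb):
    t=ray(f,T(a),za)[:2]; u=ray(f,T(b),zb)[:2]; c=(t+u)/2; d=t-u
    print(n,"tip",t.round(1),"butt",u.round(1),"c",c.round(1),"len",np.linalg.norm(d).round(1),"yaw",np.arctan2(d[1],d[0]).round(3)); return c,d/np.linalg.norm(d)
bc,bd=stick((64,294),(400,442),"brush",13,14)
sc,sd=stick((170,142),(348,82),"scraper",4,14); print("scraper grip",(sc-10*sd).round(1))
print("tin",ray(f,T((625,325)),34),"loupe",ray(f,(425*.7,407*.7),5),"dishes",ray(f,(381*.7,198*.7),32),"jar",ray(f,(275*.7,190*.7),95))
print("bays long",kc+kR@[0,-57],"short",kc+kR@[-77,31])
for n,p in dict(kit=[*kc,32],lid=[*lc,46],brushtip=[*(bc+92.5*bd),7],butt=[*(bc-92.5*bd),7],st=[*(sc+47*sd),4]).items(): print(n,"scene800",(proj(g,p)/.7).round(0))
E
python3 m.py
```

```text
kit centre [533.6 296.6] yaw -0.073 resid [[0.4, 0.5], [0.4, -0.3], [-0.8, -0.9], [0.0, 0.7]]
lid centre [548.6 -23.9] yaw 0.195 resid [[-1.6, -2.6], [-2.2, 1.6], [1.5, 3.7], [2.3, -2.7]]
handle [548.9 -26.2] yaw 0.128
brush tip [ 524.1 -225. ] butt [ 453.7 -391.8] c [ 488.9 -308.4] len 181.1 yaw 1.171
scraper tip [ 603.5 -277.6] butt [ 633.9 -366. ] c [ 618.7 -321.8] len 93.5 yaw 1.903
scraper grip [ 622.  -331.2]
tin [ 511.77117823 -498.00048614   34.        ] loupe [ 327.69905597 -220.07017689    5.        ] dishes [ 763.62696849 -119.27322722   32.        ] jar [757.81855427  91.91985087  95.        ]
bays long [529.42862248 239.76038313] short [459.04975337 333.14033163]
kit scene800 [633. 277.]
lid scene800 [491. 303.]
brushtip scene800 [387. 331.]
butt scene800 [292. 325.]
st scene800 [369. 364.]
```

```bash
cat > go.py <<'E'
# usage: go.py x y z yaw : remaining move in tool axes (shift first, then turn)
import sys
from rig import r
import numpy as np
from scipy.spatial.transform import Rotation as Ro
s=r.sense(); x,y,z,a=map(float,sys.argv[1:5])
R=Ro.from_euler("xyz",s["tcp_rot"]); G=Ro.from_euler("xyz",[np.pi,0,a])
d=np.array([x,y,z])-s["eef_pos"]
print("at",s["eef_pos"].round(1),s["tcp_rot"].round(3),"t",round(s["clock"],2),"q",s["qpos"].round(2),"F",s["contact_force"].round(1),"grip",round(s["grasp_force"],1),"open",round(s["opening"]*85.4,1))
t=R.inv().apply(d); w=(R.inv()*G).as_rotvec()
print("shift",t.round(1),"rows",np.ceil(np.linalg.norm(t)/60),"turn",w.round(3),"rows",np.ceil(np.linalg.norm(w)/.18)); print("shift if turned first",G.inv().apply(d).round(1))
E
python3 go.py 487.7 -311.2 150 1.171
```

```text
at [171.3 600.6 195.6] [-3.14  -0.     2.864] t 0.1 q [ 1.29  0.35  1.63  0.    1.16 -0.  ] F [ 0.2 -0.1 -0. ] grip 0.0 open 85.6
shift [-554.3 -790.    46.5] rows 17.0 turn [-1.000e-03  1.000e-03  1.693e+00] rows 10.0
shift if turned first [-716.7  646.4   45.6]
```

Emit:
arm_command --deltas '[{"hand": 50,"tx": -34.6,"ty": -49.4,"tz": 2.8},{"tx": -34.6,"ty": -49.4,"tz": 2.8},{"tx": -34.6,"ty": -49.4,"tz": 2.8},{"tx": -34.6,"ty": -49.4,"tz": 2.8},{"tx": -34.6,"ty": -49.4,"tz": 2.8},{"tx": -34.6,"ty": -49.4,"tz": 2.8},{"tx": -34.6,"ty": -49.4,"tz": 2.8},{"tx": -34.6,"ty": -49.4,"tz": 2.8}]'

```text
schema error: expected keys hand, tx, ty, tz, wx, wy, wz
```

Emit:
arm_command --deltas '[{"tx": -34.6,"ty": -49.4,"tz": 2.8},{"tx": -34.6,"ty": -49.4,"tz": 2.8},{"tx": -34.6,"ty": -49.4,"tz": 2.8},{"tx": -34.6,"ty": -49.4,"tz": 2.8},{"tx": -34.6,"ty": -49.4,"tz": 2.8},{"tx": -34.6,"ty": -49.4,"tz": 2.8},{"tx": -34.6,"ty": -49.4,"tz": 2.8},{"tx": -34.6,"ty": -49.4,"tz": 2.8}]'

```text
schema error: expected keys hand, tx, ty, tz, wx, wy, wz
```

Emit:
arm_command --deltas '[{"wz": 0.17},{"wz": 0.17},{"wz": 0.17},{"wz": 0.17},{"wz": 0.17},{"wz": 0.17},{"wz": 0.17},{"wz": 0.17}]'

```text
schema error: expected keys hand, tx, ty, tz, wx, wy, wz
```

```bash
python3 go.py 487.7 -311.2 60 1.171
```

```text
at [171.3 600.6 195.6] [-3.14  -0.     2.864] t 0.1 q [ 1.29  0.35  1.63  0.    1.16 -0.  ] F [ 0.2 -0.1 -0. ] grip 0.0 open 85.6
shift [-554.3 -789.9  136.5] rows 17.0 turn [-1.000e-03  1.000e-03  1.693e+00] rows 10.0
shift if turned first [-716.7  646.4  135.6]
```

All keys are required in every row.

Emit:
arm_command --deltas '[{"hand": 50,"tx": -34.6,"ty": -49.4,"tz": 2.8,"wx": 0,"wy": 0,"wz": 0},{"hand": 50,"tx": -34.6,"ty": -49.4,"tz": 2.8,"wx": 0,"wy": 0,"wz": 0},{"hand": 50,"tx": -34.6,"ty": -49.4,"tz": 2.8,"wx": 0,"wy": 0,"wz": 0},{"hand": 50,"tx": -34.6,"ty": -49.4,"tz": 2.8,"wx": 0,"wy": 0,"wz": 0},{"hand": 50,"tx": -34.6,"ty": -49.4,"tz": 2.8,"wx": 0,"wy": 0,"wz": 0},{"hand": 50,"tx": -34.6,"ty": -49.4,"tz": 2.8,"wx": 0,"wy": 0,"wz": 0},{"hand": 50,"tx": -34.6,"ty": -49.4,"tz": 2.8,"wx": 0,"wy": 0,"wz": 0},{"hand": 50,"tx": -34.6,"ty": -49.4,"tz": 2.8,"wx": 0,"wy": 0,"wz": 0}]'

```text
clock: 1.1
eef_pos: [329.4, 143.3, 173.8]
tcp_rot: [3.141, 0.001, 2.864]
contact_force: [1.0, 0.1, -0.1]
opening: 0.584
grasp_force: 0.0
```

Emit:
arm_command --deltas '[{"hand": 50,"tx": -34.6,"ty": -49.4,"tz": 2.8,"wx": 0,"wy": 0,"wz": 0},{"hand": 50,"tx": -34.6,"ty": -49.4,"tz": 2.8,"wx": 0,"wy": 0,"wz": 0},{"hand": 50,"tx": -34.6,"ty": -49.4,"tz": 2.8,"wx": 0,"wy": 0,"wz": 0},{"hand": 50,"tx": -34.6,"ty": -49.4,"tz": 2.8,"wx": 0,"wy": 0,"wz": 0},{"hand": 50,"tx": -34.6,"ty": -49.4,"tz": 2.8,"wx": 0,"wy": 0,"wz": 0},{"hand": 50,"tx": -34.6,"ty": -49.4,"tz": 2.8,"wx": 0,"wy": 0,"wz": 0},{"hand": 50,"tx": -34.6,"ty": -49.4,"tz": 2.8,"wx": 0,"wy": 0,"wz": 0},{"hand": 50,"tx": -34.6,"ty": -49.4,"tz": 2.8,"wx": 0,"wy": 0,"wz": 0}]'

```text
clock: 2.1
eef_pos: [487.2, -312.9, 151.0]
tcp_rot: [3.141, -0.0, 2.863]
contact_force: [1.3, 0.6, 0.2]
opening: 0.587
grasp_force: 0.0
```

Emit:
arm_command --deltas '[{"hand": 50,"tx": 0,"ty": 0,"tz": 0,"wx": 0,"wy": 0,"wz": 0.17},{"hand": 50,"tx": 0,"ty": 0,"tz": 0,"wx": 0,"wy": 0,"wz": 0.17},{"hand": 50,"tx": 0,"ty": 0,"tz": 0,"wx": 0,"wy": 0,"wz": 0.17},{"hand": 50,"tx": 0,"ty": 0,"tz": 0,"wx": 0,"wy": 0,"wz": 0.17},{"hand": 50,"tx": 0,"ty": 0,"tz": 0,"wx": 0,"wy": 0,"wz": 0.17},{"hand": 50,"tx": 0,"ty": 0,"tz": 0,"wx": 0,"wy": 0,"wz": 0.17},{"hand": 50,"tx": 0,"ty": 0,"tz": 0,"wx": 0,"wy": 0,"wz": 0.17},{"hand": 50,"tx": 0,"ty": 0,"tz": 0,"wx": 0,"wy": 0,"wz": 0.17}]'

```text
clock: 3.1
eef_pos: [486.7, -310.7, 151.0]
tcp_rot: [-3.141, -0.0, 1.498]
contact_force: [0.3, 1.2, -0.2]
opening: 0.58
grasp_force: 0.0
```

```bash
python3 go.py 487.7 -311.2 60 1.171
```

```text
at [ 486.7 -310.7  151. ] [-3.141 -0.     1.498] t 3.1 q [-0.57  0.33  1.78 -0.    1.03 -0.5 ] F [ 0.3  1.2 -0.2] grip 0.0 open 49.5
shift [-0.5  1.1 91. ] rows 2.0 turn [-0.001 -0.     0.327] rows 2.0
shift if turned first [-0.1  1.1 91. ]
```

Emit:
arm_command --deltas '[{"hand": 50,"tx": 0,"ty": 1,"tz": 0,"wx": 0,"wy": 0,"wz": 0.163},{"hand": 50,"tx": 0,"ty": 0,"tz": 40,"wx": 0,"wy": 0,"wz": 0.164},{"hand": 50,"tx": 0,"ty": 0,"tz": 40,"wx": 0,"wy": 0,"wz": 0},{"hand": 50,"tx": 0,"ty": 0,"tz": 30,"wx": 0,"wy": 0,"wz": 0},{"hand": 50,"tx": 0,"ty": 0,"tz": 20,"wx": 0,"wy": 0,"wz": 0},{"hand": 50,"tx": 0,"ty": 0,"tz": 12,"wx": 0,"wy": 0,"wz": 0},{"hand": 50,"tx": 0,"ty": 0,"tz": 6,"wx": 0,"wy": 0,"wz": 0},{"hand": 50,"tx": 0,"ty": 0,"tz": 0,"wx": 0,"wy": 0,"wz": 0}]'

```text
clock: 4.1
eef_pos: [488.1, -311.0, 3.5]
tcp_rot: [3.141, 0.0, 1.177]
contact_force: [0.1, 0.9, 0.8]
opening: 0.581
grasp_force: 0.0
```

```bash
python3 go.py 487.7 -311.2 2 1.171; python3 - <<'E'
from h import *
from rig import imaging
f=imaging.grab_frame("scene"); crop(f,190,170,130,100,6,"pics/g1.png")
E
```

```text
at [ 488.1 -311.     3.5] [3.141 0.    1.177] t 4.1 q [-0.57  0.53  1.87 -0.    0.74 -0.18] F [0.1 0.9 0.8] grip 0.0 open 49.6
shift [-0.3 -0.3  1.5] rows 1.0 turn [0.    0.    0.006] rows 1.0
shift if turned first [-0.3 -0.3  1.5]
```

View pics/g1.png

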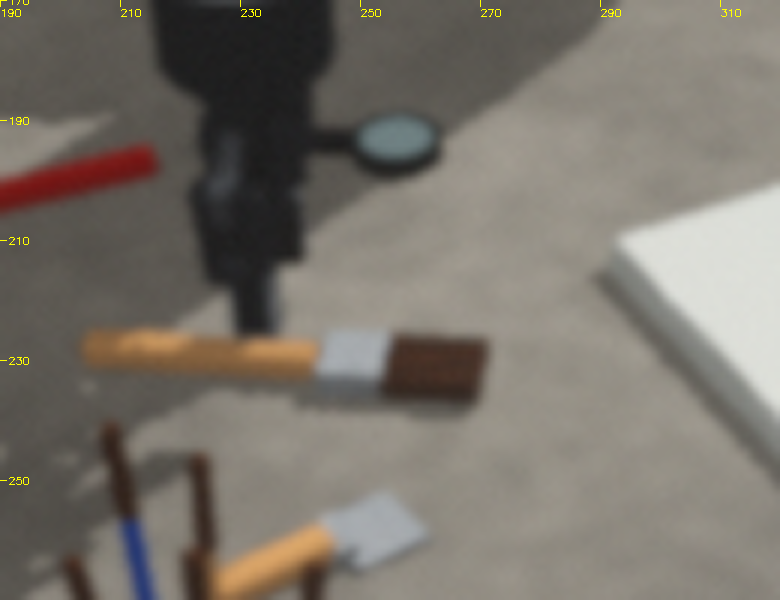

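```bash
python3 - <<'E'
from h import *
g=pickle.load(open("scene.pkl","rb"))
u=np.array([np.cos(1.177),np.sin(1.177),0]); v=np.array([u[1],-u[0],0]); c=np.array([488.1,-311,0])
cr=lambda P:((proj(g,P)-[190,170])*6).round(0)
for n,P in dict(tcp=c+[0,0,5],near=c+25*v+[0,0,9],far=c-25*v+[0,0,9],tip=c+95*u+[0,0,7],butt=c-90*u+[0,0,7]).items(): print(n,cr(P))
E
```

```text
tcp [280. 362.]
near [268. 390.]
far [290. 322.]
tip [486. 371.]
butt [ 86. 347.]
```

```bash
python3 - <<'E'
from h import *
from rig import imaging,r
g=pickle.load(open("scene.pkl","rb"))
c=np.array([488.1,-311,0])
for z in (0,20,50,80,110): print(z,((proj(g,c+[0,0,z])-[190,170])*6).round(0))
f=imaging.grab_frame("top"); h=imaging.grab_frame("scene")
a=f["image"][160:260,270:370]; b=h["image"][130:230,180:280]
im=np.hstack([cv2.resize(x[:,:,::-1],None,fx=4,fy=4,interpolation=cv2.INTER_CUBIC) for x in (a,b)])
cv2.imwrite("pics/g2.png",im)
print("top tcp",((proj(f,c)-[270,160])*4), "scene tcp",(proj(g,c)-[180,130])*4+[400,0])
E
```

```text
0 [281. 371.]
20 [277. 336.]
50 [272. 283.]
80 [266. 228.]
110 [261. 171.]
top tcp [234.23875546 285.94529231] scene tcp [627.15913442 407.15618118]
```

View pics/g2.png

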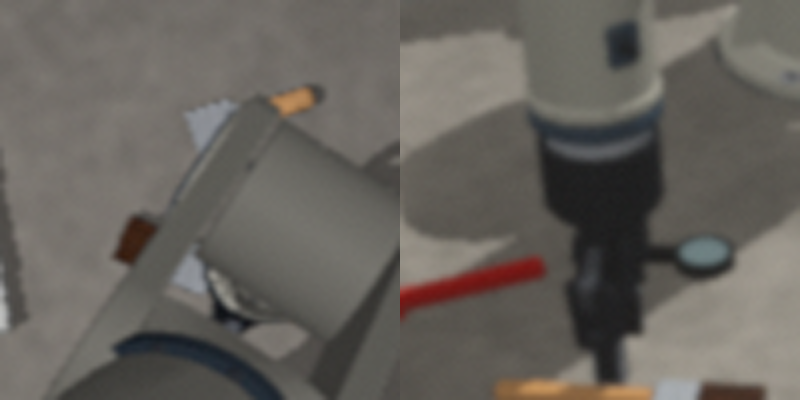

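```bash
python3 - <<'E'
from h import *
from rig import r
g=pickle.load(open("scene.pkl","rb"))
y=2.864; v=np.array([np.sin(y),-np.cos(y),0]);c=np.array([171.3,600.6,195.6])
for n,P in dict(tcp=c,fa=c+49*v+[0,0,13],fb=c-49*v+[0,0,13],palm=c+[0,0,73]).items(): print(n,(proj(g,P)/.7).round(0))
g2=g["image"][20:90,430:530]; cv2.imwrite("pics/g3.png",cv2.resize(g2[:,:,::-1],None,fx=6,fy=6,interpolation=cv2.INTER_CUBIC))
print("crop tcp",(proj(g,c)-[430,20])*6)
E
```

```text
tcp [670. 125.]
fa [691. 120.]
fb [651. 120.]
palm [677.  95.]
crop tcp [233.60549631 406.07404999]
```

View pics/g3.png

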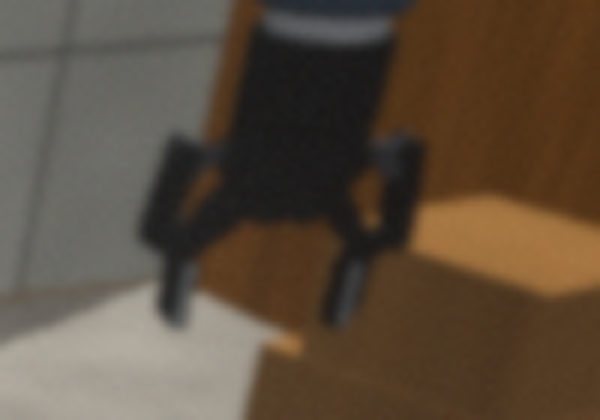

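The brush sits where I measured it in both cameras. The fingertips, though, show about 35 mm higher than the reported TCP, both at the start and here, and no contact force is read. I'll lower in small steps and check the force and the image.

Emit:
arm_command --deltas '[{"hand": 50,"tx": 0,"ty": 0,"tz": 3,"wx": 0,"wy": 0,"wz": 0},{"hand": 50,"tx": 0,"ty": 0,"tz": 0,"wx": 0,"wy": 0,"wz": 0}]'

```text
clock: 4.5
eef_pos: [488.0, -310.9, 0.4]
tcp_rot: [-3.142, -0.0, 1.177]
contact_force: [0.3, 0.2, 0.1]
opening: 0.59
grasp_force: 0.0
```

Emit:
arm_command --deltas '[{"hand": 50,"tx": 0,"ty": 0,"tz": 3,"wx": 0,"wy": 0,"wz": 0},{"hand": 50,"tx": 0,"ty": 0,"tz": 0,"wx": 0,"wy": 0,"wz": 0}]'

```text
clock: 4.75
eef_pos: [487.9, -310.9, -2.9]
tcp_rot: [-3.141, -0.0, 1.177]
contact_force: [-0.1, -0.1, -0.3]
opening: 0.583
grasp_force: 0.0
```

```bash
cat > fin.py <<'E'
from h import *
from rig import imaging
f=imaging.grab_frame("scene")
for y in range(216,242): print(y,[int(v) for v in f["image"][y,226:242].sum(1)//3], f["image"][y,234])
E
python3 fin.py
```

```text
216 [34, 35, 38, 37, 36, 34, 33, 33, 38, 54, 84, 113, 123, 126, 129, 136] [40 38 38]
217 [36, 35, 38, 35, 34, 34, 33, 35, 42, 63, 98, 131, 142, 144, 144, 145] [42 42 43]
218 [47, 45, 41, 35, 34, 31, 32, 37, 50, 73, 107, 133, 143, 145, 145, 146] [50 51 51]
219 [81, 74, 59, 42, 33, 31, 34, 39, 56, 81, 107, 130, 140, 143, 145, 144] [55 56 57]
220 [116, 107, 81, 51, 33, 32, 33, 39, 58, 83, 105, 124, 138, 141, 144, 144] [57 58 59]
221 [133, 122, 94, 58, 36, 33, 33, 37, 57, 82, 105, 123, 136, 141, 142, 143] [57 58 58]
222 [135, 126, 97, 61, 39, 33, 33, 39, 55, 78, 102, 122, 136, 143, 145, 145] [55 55 57]
223 [138, 127, 102, 66, 41, 33, 33, 36, 51, 76, 102, 124, 139, 146, 147, 149] [51 51 53]
224 [136, 129, 105, 70, 42, 34, 33, 35, 47, 72, 98, 125, 140, 147, 148, 148] [47 47 48]
225 [129, 123, 103, 72, 43, 33, 33, 38, 47, 69, 95, 120, 139, 146, 147, 147] [47 47 48]
226 [114, 110, 97, 73, 50, 39, 41, 41, 51, 73, 96, 120, 138, 146, 148, 145] [53 50 52]
227 [101, 100, 95, 82, 68, 65, 63, 63, 69, 86, 109, 130, 143, 148, 149, 146] [76 69 62]
228 [101, 101, 99, 96, 92, 95, 94, 92, 95, 105, 120, 1
[... 543 characters left out ...]
] [96 92 84]
235 [118, 119, 118, 112, 105, 104, 106, 110, 107, 104, 105, 104, 100, 95, 91, 92] [112 109 100]
236 [129, 129, 130, 128, 123, 122, 125, 127, 126, 125, 126, 124, 114, 101, 93, 92] [133 127 119]
237 [131, 133, 135, 135, 134, 134, 135, 136, 136, 137, 137, 136, 124, 109, 101, 102] [144 138 128]
238 [129, 131, 132, 133, 134, 136, 137, 137, 138, 138, 139, 137, 132, 124, 120, 124] [145 140 130]
239 [127, 130, 132, 133, 135, 136, 137, 139, 137, 138, 138, 138, 137, 136, 136, 139] [144 139 129]
240 [128, 129, 130, 133, 134, 134, 137, 137, 137, 137, 138, 139, 139, 140, 141, 142] [144 139 128]
241 [130, 129, 131, 133, 134, 135, 136, 138, 136, 138, 138, 139, 138, 140, 142, 141] [143 138 127]
```

Emit:
arm_command --deltas '[{"hand": 50,"tx": 0,"ty": 0,"tz": 7,"wx": 0,"wy": 0,"wz": 0},{"hand": 50,"tx": 0,"ty": 0,"tz": 6,"wx": 0,"wy": 0,"wz": 0},{"hand": 50,"tx": 0,"ty": 0,"tz": 5,"wx": 0,"wy": 0,"wz": 0},{"hand": 50,"tx": 0,"ty": 0,"tz": 0,"wx": 0,"wy": 0,"wz": 0}]'

```text
clock: 5.3
eef_pos: [487.6, -310.7, -21.2]
tcp_rot: [-3.141, -0.0, 1.177]
contact_force: [-0.3, 0.5, -0.1]
opening: 0.585
grasp_force: 0.0
```

```bash
python3 fin.py | sed -n 8,22p
```

```text
223 [48, 37, 37, 36, 35, 32, 33, 32, 39, 56, 84, 116, 137, 144, 146, 147] [38 39 40]
224 [68, 59, 50, 41, 35, 33, 33, 32, 42, 62, 95, 122, 140, 147, 148, 148] [42 41 43]
225 [93, 85, 75, 57, 39, 31, 31, 33, 45, 65, 94, 120, 140, 147, 146, 146] [45 44 46]
226 [101, 97, 84, 65, 43, 33, 31, 34, 42, 63, 91, 117, 138, 146, 147, 145] [43 42 43]
227 [98, 98, 89, 68, 47, 34, 33, 33, 42, 62, 91, 116, 138, 147, 147, 147] [42 42 42]
228 [100, 98, 92, 75, 49, 35, 33, 33, 40, 60, 87, 114, 134, 142, 144, 141] [41 40 41]
229 [99, 97, 93, 76, 50, 35, 31, 32, 39, 60, 86, 108, 122, 127, 131, 132] [39 39 39]
230 [93, 93, 88, 74, 53, 39, 34, 33, 39, 58, 80, 97, 103, 109, 112, 119] [40 39 40]
231 [88, 87, 85, 73, 54, 37, 35, 34, 40, 56, 79, 93, 95, 96, 98, 104] [40 40 40]
232 [86, 84, 84, 75, 61, 50, 46, 44, 48, 61, 81, 91, 92, 91, 92, 96] [48 48 48]
233 [87, 87, 84, 81, 74, 68, 66, 66, 66, 72, 83, 90, 91, 88, 88, 90] [67 66 66]
234 [98, 99, 97, 94, 87, 83, 84, 88, 84, 85, 88, 92, 90, 90, 91, 90] [88 86 80]
235 [118, 119, 117, 113, 103, 101, 105, 108, 105, 104, 104, 104, 101, 94, 91, 91] [110 106 100]
236 [129, 130, 129, 126, 122, 123, 124, 126, 126, 124, 126, 124, 114, 100, 93, 92] [133 127 119]
237 [129, 133, 133, 133, 133, 133, 133, 135, 137, 136, 136, 135, 126, 110, 101, 102] [144 138 129]
```

Emit:
arm_command --deltas '[{"hand": 50,"tx": 0,"ty": 0,"tz": 6,"wx": 0,"wy": 0,"wz": 0},{"hand": 50,"tx": 0,"ty": 0,"tz": 4,"wx": 0,"wy": 0,"wz": 0},{"hand": 50,"tx": 0,"ty": 0,"tz": 0,"wx": 0,"wy": 0,"wz": 0}]'

```text
clock: 5.72
eef_pos: [487.7, -310.8, -31.0]
tcp_rot: [-3.141, -0.0, 1.177]
contact_force: [0.1, -0.5, -0.3]
opening: 0.586
grasp_force: 0.0
```

Emit:
arm_command --deltas '[{"hand": 5,"tx": 0,"ty": 0,"tz": 0,"wx": 0,"wy": 0,"wz": 0},{"hand": 5,"tx": 0,"ty": 0,"tz": 0,"wx": 0,"wy": 0,"wz": 0},{"hand": 5,"tx": 0,"ty": 0,"tz": 0,"wx": 0,"wy": 0,"wz": 0},{"hand": 5,"tx": 0,"ty": 0,"tz": 0,"wx": 0,"wy": 0,"wz": 0},{"hand": 5,"tx": 0,"ty": 0,"tz": 0,"wx": 0,"wy": 0,"wz": 0}]' --squeeze 40

```text
clock: 6.35
eef_pos: [488.3, -311.1, -30.3]
tcp_rot: [3.141, 0.0, 1.177]
contact_force: [-0.3, -0.3, 5.2]
opening: 0.172
grasp_force: 39.7
```

```bash
python3 go.py 487.7 -311.2 -31 1.171; python3 fin.py | sed -n 14,26p
```

```text
at [ 488.3 -311.1  -30.3] [3.141 0.    1.177] t 6.35 q [-0.57  0.58  1.88 -0.    0.68 -0.18] F [-0.3 -0.3  5.2] grip 39.7 open 14.7
shift [-0.3 -0.5  0.7] rows 1.0 turn [0.001 0.    0.006] rows 1.0
shift if turned first [-0.3 -0.5  0.7]
229 [98, 99, 98, 96, 89, 68, 47, 33, 33, 36, 47, 68, 90, 110, 123, 130] [32 34 33]
230 [92, 91, 94, 92, 87, 71, 48, 34, 33, 35, 43, 63, 84, 97, 108, 117] [33 33 33]
231 [88, 89, 87, 87, 85, 71, 52, 38, 37, 38, 45, 62, 82, 92, 98, 104] [38 37 38]
232 [83, 84, 84, 85, 83, 75, 63, 54, 52, 52, 56, 69, 83, 88, 89, 95] [53 52 51]
233 [84, 84, 85, 84, 85, 81, 77, 75, 72, 74, 75, 81, 86, 88, 88, 89] [74 72 72]
234 [85, 83, 84, 85, 85, 84, 82, 84, 85, 85, 86, 89, 91, 89, 89, 91] [88 86 81]
235 [84, 82, 85, 84, 84, 85, 86, 85, 87, 91, 95, 99, 100, 95, 91, 91] [91 88 82]
236 [81, 83, 83, 84, 84, 85, 86, 88, 94, 103, 112, 120, 114, 99, 92, 92] [99 95 88]
237 [81, 82, 85, 84, 84, 86, 89, 97, 109, 121, 129, 133, 124, 109, 101, 103] [114 110 103]
238 [80, 81, 84, 85, 87, 92, 100, 110, 124, 134, 137, 138, 132, 125, 120, 123] [131 126 117]
239 [81, 81, 82, 88, 94, 107, 119, 127, 133, 137, 137, 138, 137, 136, 135, 137] [140 135 125]
240 [80, 84, 89, 97, 106, 121, 131, 135, 136, 138, 139, 138, 140, 140, 141, 141] [143 138 128]
241 [88, 95, 104, 115, 123, 130, 136, 136, 137, 138, 137, 138, 140, 140, 141, 142] [144 139 129]
```

Emit:
arm_command --deltas '[{"hand": 5,"tx": 0,"ty": 0,"tz": -10,"wx": 0,"wy": 0,"wz": 0},{"hand": 5,"tx": 0,"ty": 0,"tz": -20,"wx": 0,"wy": 0,"wz": 0},{"hand": 5,"tx": 0,"ty": 0,"tz": -40,"wx": 0,"wy": 0,"wz": 0},{"hand": 5,"tx": 0,"ty": 0,"tz": -40,"wx": 0,"wy": 0,"wz": 0},{"hand": 5,"tx": 0,"ty": 0,"tz": -20,"wx": 0,"wy": 0,"wz": 0},{"hand": 5,"tx": 0,"ty": 0,"tz": 0,"wx": 0,"wy": 0,"wz": 0}]'

```text
clock: 7.15
eef_pos: [489.3, -311.7, 102.1]
tcp_rot: [3.137, 0.001, 1.177]
contact_force: [-0.0, -0.1, -1.0]
opening: 0.177
grasp_force: 39.1
```

```bash
python3 go.py 525.4 240.1 100 -0.073
```

```text
at [ 489.3 -311.7  102.1] [3.137e+00 1.000e-03 1.177e+00] t 7.15 q [-0.57  0.39  1.82 -0.    0.93 -0.18] F [-0.  -0.1 -1. ] grip 39.1 open 15.1
shift [ 523.4 -178.5    0.9] rows 10.0 turn [ 0.004 -0.002  1.25 ] rows 7.0
shift if turned first [  -4.2 -553.     2.1]
```

Emit:
arm_command --deltas '[{"hand": 5,"tx": 30,"ty": -10.2,"tz": 0,"wx": 0,"wy": 0,"wz": 0},{"hand": 5,"tx": 50,"ty": -17.1,"tz": 0,"wx": 0,"wy": 0,"wz": 0},{"hand": 5,"tx": 54,"ty": -18.4,"tz": 0,"wx": 0,"wy": 0,"wz": 0},{"hand": 5,"tx": 54,"ty": -18.4,"tz": 0,"wx": 0,"wy": 0,"wz": 0},{"hand": 5,"tx": 54,"ty": -18.4,"tz": 0,"wx": 0,"wy": 0,"wz": 0},{"hand": 5,"tx": 54,"ty": -18.4,"tz": 0,"wx": 0,"wy": 0,"wz": 0},{"hand": 5,"tx": 54,"ty": -18.4,"tz": 0,"wx": 0,"wy": 0,"wz": 0},{"hand": 5,"tx": 54,"ty": -18.4,"tz": 0,"wx": 0,"wy": 0,"wz": 0}]'

```text
clock: 8.15
eef_pos: [515.2, 116.7, 98.7]
tcp_rot: [-3.141, 0.001, 1.177]
contact_force: [0.8, -1.1, -0.5]
opening: 0.168
grasp_force: 39.1
```

Emit:
arm_command --deltas '[{"hand": 5,"tx": 54,"ty": -18.4,"tz": 0,"wx": 0,"wy": 0,"wz": 0},{"hand": 5,"tx": 40,"ty": -13.6,"tz": 0,"wx": 0,"wy": 0,"wz": 0.1},{"hand": 5,"tx": 23,"ty": -12,"tz": 0,"wx": 0,"wy": 0,"wz": 0.17},{"hand": 5,"tx": 0,"ty": 0,"tz": 0,"wx": 0,"wy": 0,"wz": 0.17},{"hand": 5,"tx": 0,"ty": 0,"tz": 0,"wx": 0,"wy": 0,"wz": 0.17},{"hand": 5,"tx": 0,"ty": 0,"tz": 0,"wx": 0,"wy": 0,"wz": 0.17},{"hand": 5,"tx": 0,"ty": 0,"tz": 0,"wx": 0,"wy": 0,"wz": 0.17},{"hand": 5,"tx": 0,"ty": 0,"tz": 0,"wx": 0,"wy": 0,"wz": 0.17}]'

```text
clock: 9.15
eef_pos: [522.0, 239.6, 98.4]
tcp_rot: [3.141, 0.002, 0.051]
contact_force: [-0.4, -0.2, -0.4]
opening: 0.172
grasp_force: 39.1
```

```bash
python3 go.py 525.4 240.1 20 -0.073
```

```text
at [522.  239.6  98.4] [3.141e+00 2.000e-03 5.100e-02] t 9.15 q [0.43 0.39 1.83 0.   0.93 1.95] F [-0.4 -0.2 -0.4] grip 39.1 open 14.7
shift [ 3.5 -0.3 78.4] rows 2.0 turn [0.001 0.002 0.124] rows 1.0
shift if turned first [ 3.3 -0.7 78.4]
```

Emit:
arm_command --deltas '[{"hand": 5,"tx": 3.5,"ty": -0.5,"tz": 20,"wx": 0,"wy": 0,"wz": 0.12},{"hand": 5,"tx": 0,"ty": 0,"tz": 30,"wx": 0,"wy": 0,"wz": 0},{"hand": 5,"tx": 0,"ty": 0,"tz": 18,"wx": 0,"wy": 0,"wz": 0},{"hand": 5,"tx": 0,"ty": 0,"tz": 8,"wx": 0,"wy": 0,"wz": 0},{"hand": 5,"tx": 0,"ty": 0,"tz": 0,"wx": 0,"wy": 0,"wz": 0}]'

```text
clock: 9.78
eef_pos: [526.1, 240.6, 23.1]
tcp_rot: [3.141, 0.001, -0.063]
contact_force: [-0.7, 0.7, -0.2]
opening: 0.171
grasp_force: 39.1
```

```bash
python3 go.py 525.4 240.1 -26.5 -0.073; python3 - <<'E'
from h import *
from rig import imaging
f=imaging.grab_frame("top"); g=imaging.grab_frame("scene")
a=f["image"][155:255,85:185]; b=g["image"][150:250,390:490]
cv2.imwrite("pics/p1.png",np.hstack([cv2.resize(x[:,:,::-1],None,fx=4,fy=4,interpolation=cv2.INTER_CUBIC) for x in (a,b)]))
c=np.array([533.6,296.6]); R=np.array([[np.cos(-.073),-np.sin(-.073)],[np.sin(-.073),np.cos(-.073)]])
for n,p,z in (("tip",[92,-57],56),("butt",[-92,-57],56)):
    P=[*(c+R@p),z]; print(n,(proj(f,P)-[85,155])*4,(proj(g,P)-[390,150])*4+[400,0])
E
```

```text
at [526.1 240.6  23.1] [ 3.141e+00  1.000e-03 -6.300e-02] t 9.78 q [0.43 0.5  1.86 0.   0.78 2.06] F [-0.7  0.7 -0.2] grip 39.1 open 14.6
shift [-0.6  0.5 49.6] rows 1.0 turn [0.    0.001 0.01 ] rows 1.0
shift if turned first [-0.6  0.5 49.6]
tip [242.84354386 105.24000242] [612.09501631 230.72946835]
butt [208.849039   354.13517884] [488.81160622  95.36488698]
```

View pics/p1.png

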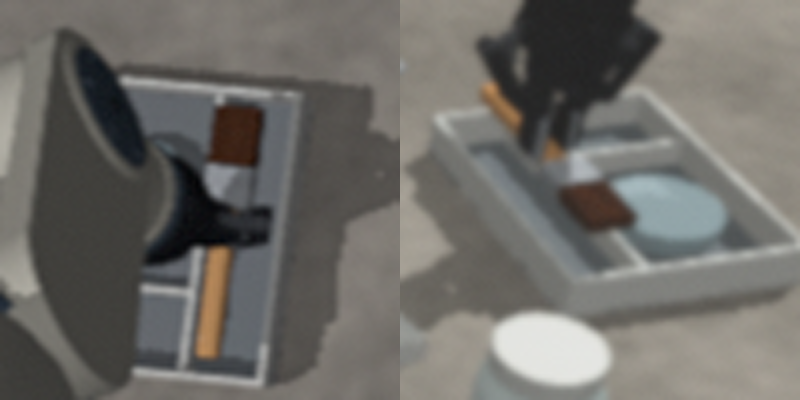

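The brush hangs level over the long bay. In the top half its tip is at (238,105), against a predicted (243,105), and its butt at (206,357), against (209,354). That is about 2 mm too far left, so I'll correct that and lower it.

Emit:
arm_command --deltas '[{"hand": 5,"tx": -1,"ty": 2,"tz": 8,"wx": 0,"wy": 0,"wz": 0.01},{"hand": 5,"tx": 0,"ty": 0,"tz": 12,"wx": 0,"wy": 0,"wz": 0},{"hand": 5,"tx": 0,"ty": 0,"tz": 12,"wx": 0,"wy": 0,"wz": 0},{"hand": 5,"tx": 0,"ty": 0,"tz": 8,"wx": 0,"wy": 0,"wz": 0},{"hand": 5,"tx": 0,"ty": 0,"tz": 5,"wx": 0,"wy": 0,"wz": 0},{"hand": 5,"tx": 0,"ty": 0,"tz": 3,"wx": 0,"wy": 0,"wz": 0},{"hand": 5,"tx": 0,"ty": 0,"tz": 0,"wx": 0,"wy": 0,"wz": 0}]'

```text
clock: 10.75
eef_pos: [525.2, 238.8, -24.7]
tcp_rot: [3.142, 0.0, -0.073]
contact_force: [-0.1, 0.8, -0.4]
opening: 0.165
grasp_force: 39.1
```

Emit:
arm_command --deltas '[{"hand": 5,"tx": 0,"ty": 0,"tz": 1.2,"wx": 0,"wy": 0,"wz": 0},{"hand": 5,"tx": 0,"ty": 0,"tz": 0,"wx": 0,"wy": 0,"wz": 0}]'

```text
clock: 11.0
eef_pos: [525.3, 238.8, -25.6]
tcp_rot: [-3.141, -0.0, -0.073]
contact_force: [-0.2, 0.4, 0.6]
opening: 0.171
grasp_force: 39.1
```

Emit:
arm_command --deltas '[{"hand": 24,"tx": 0,"ty": 0,"tz": 0,"wx": 0,"wy": 0,"wz": 0},{"hand": 24,"tx": 0,"ty": 0,"tz": 0,"wx": 0,"wy": 0,"wz": 0},{"hand": 24,"tx": 0,"ty": 0,"tz": 0,"wx": 0,"wy": 0,"wz": 0}]'

```text
clock: 11.38
eef_pos: [525.3, 238.8, -25.7]
tcp_rot: [-3.141, -0.0, -0.073]
contact_force: [-0.2, -0.2, -0.2]
opening: 0.278
grasp_force: 0.0
```

Emit:
arm_command --deltas '[{"hand": 24,"tx": 0,"ty": 0,"tz": -10,"wx": 0,"wy": 0,"wz": 0},{"hand": 24,"tx": 0,"ty": 0,"tz": -20,"wx": 0,"wy": 0,"wz": 0},{"hand": 24,"tx": 0,"ty": 0,"tz": -40,"wx": 0,"wy": 0,"wz": 0},{"hand": 24,"tx": 0,"ty": 0,"tz": -55,"wx": 0,"wy": 0,"wz": 0},{"hand": 24,"tx": 0,"ty": 0,"tz": 0,"wx": 0,"wy": 0,"wz": 0}]'

```text
clock: 12.0
eef_pos: [528.3, 240.2, 104.2]
tcp_rot: [-3.138, -0.007, -0.073]
contact_force: [-0.2, 0.8, 0.0]
opening: 0.284
grasp_force: 0.0
```

```bash
python3 go.py 622 -331.2 100 1.903
```

```text
at [528.3 240.2 104.2] [-3.138 -0.007 -0.073] t 12.0 q [0.42 0.38 1.82 0.   0.93 2.07] F [-0.2  0.8  0. ] grip 0.0 open 24.2
shift [135.2 563.    2.9] rows 10.0 turn [ 0.005 -0.009 -1.976] rows 11.0
shift if turned first [-570.7  -97.7    4.2]
```

Emit:
arm_command --deltas '[{"hand": 50,"tx": 13.5,"ty": 56.3,"tz": 0,"wx": 0,"wy": 0,"wz": 0},{"hand": 50,"tx": 13.5,"ty": 56.3,"tz": 0,"wx": 0,"wy": 0,"wz": 0},{"hand": 50,"tx": 13.5,"ty": 56.3,"tz": 0,"wx": 0,"wy": 0,"wz": 0},{"hand": 50,"tx": 13.5,"ty": 56.3,"tz": 0,"wx": 0,"wy": 0,"wz": 0},{"hand": 50,"tx": 13.5,"ty": 56.3,"tz": 0,"wx": 0,"wy": 0,"wz": 0},{"hand": 50,"tx": 13.5,"ty": 56.3,"tz": 0,"wx": 0,"wy": 0,"wz": 0},{"hand": 50,"tx": 13.5,"ty": 56.3,"tz": 0,"wx": 0,"wy": 0,"wz": 0},{"hand": 50,"tx": 13.5,"ty": 56.3,"tz": 0,"wx": 0,"wy": 0,"wz": 0}]'

```text
clock: 13.0
eef_pos: [599.6, -220.2, 98.7]
tcp_rot: [-3.141, 0.001, -0.073]
contact_force: [0.7, -0.0, 0.1]
opening: 0.585
grasp_force: 0.0
```

Emit:
arm_command --deltas '[{"hand": 50,"tx": 13.5,"ty": 56.3,"tz": 0,"wx": 0,"wy": 0,"wz": 0},{"hand": 50,"tx": 13.5,"ty": 56.3,"tz": 0,"wx": 0,"wy": 0,"wz": -0.18},{"hand": 50,"tx": 0,"ty": 0,"tz": 0,"wx": 0,"wy": 0,"wz": -0.18},{"hand": 50,"tx": 0,"ty": 0,"tz": 0,"wx": 0,"wy": 0,"wz": -0.18},{"hand": 50,"tx": 0,"ty": 0,"tz": 0,"wx": 0,"wy": 0,"wz": -0.18},{"hand": 50,"tx": 0,"ty": 0,"tz": 0,"wx": 0,"wy": 0,"wz": -0.18},{"hand": 50,"tx": 0,"ty": 0,"tz": 0,"wx": 0,"wy": 0,"wz": -0.18},{"hand": 50,"tx": 0,"ty": 0,"tz": 0,"wx": 0,"wy": 0,"wz": -0.18}]'

```text
clock: 14.0
eef_pos: [618.1, -332.3, 98.5]
tcp_rot: [-3.14, -0.0, 1.193]
contact_force: [0.7, -0.2, -0.2]
opening: 0.584
grasp_force: 0.0
```

Emit:
arm_command --deltas '[{"hand": 50,"tx": 0,"ty": 0,"tz": 0,"wx": 0,"wy": 0,"wz": -0.18},{"hand": 50,"tx": 0,"ty": 0,"tz": 0,"wx": 0,"wy": 0,"wz": -0.18},{"hand": 50,"tx": 0,"ty": 0,"tz": 0,"wx": 0,"wy": 0,"wz": -0.18},{"hand": 50,"tx": 0,"ty": 0,"tz": 0,"wx": 0,"wy": 0,"wz": -0.18},{"hand": 50,"tx": 0,"ty": 0,"tz": 0,"wx": 0,"wy": 0,"wz": 0}]'

```text
clock: 14.62
eef_pos: [618.2, -332.4, 98.6]
tcp_rot: [-3.141, -0.001, 1.906]
contact_force: [0.0, -0.3, -0.6]
opening: 0.582
grasp_force: 0.0
```

```bash
python3 go.py 622 -331.2 -31 1.903
```

```text
at [ 618.2 -332.4   98.6] [-3.141e+00 -1.000e-03  1.906e+00] t 14.62 q [-0.5   0.56  1.53  0.    1.05 -0.83] F [ 0.  -0.3 -0.6] grip 0.0 open 49.7
shift [ -0.2   4.  129.6] rows 3.0 turn [-0.001 -0.001  0.003] rows 1.0
shift if turned first [-1.000e-01  4.000e+00  1.296e+02]
```

Emit:
arm_command --deltas '[{"hand": 50,"tx": 0,"ty": 4,"tz": 30,"wx": 0,"wy": 0,"wz": 0},{"hand": 50,"tx": 0,"ty": 0,"tz": 40,"wx": 0,"wy": 0,"wz": 0},{"hand": 50,"tx": 0,"ty": 0,"tz": 25,"wx": 0,"wy": 0,"wz": 0},{"hand": 50,"tx": 0,"ty": 0,"tz": 15,"wx": 0,"wy": 0,"wz": 0},{"hand": 50,"tx": 0,"ty": 0,"tz": 10,"wx": 0,"wy": 0,"wz": 0},{"hand": 50,"tx": 0,"ty": 0,"tz": 7,"wx": 0,"wy": 0,"wz": 0},{"hand": 50,"tx": 0,"ty": 0,"tz": 0,"wx": 0,"wy": 0,"wz": 0}]'

```text
clock: 15.5
eef_pos: [622.5, -331.4, -27.7]
tcp_rot: [3.142, 0.0, 1.906]
contact_force: [-0.1, -0.1, -0.1]
opening: 0.583
grasp_force: 0.0
```

Emit:
arm_command --deltas '[{"hand": 5,"tx": 0,"ty": 0,"tz": 0.8,"wx": 0,"wy": 0,"wz": 0},{"hand": 5,"tx": 0,"ty": 0,"tz": 0,"wx": 0,"wy": 0,"wz": 0},{"hand": 5,"tx": 0,"ty": 0,"tz": 0,"wx": 0,"wy": 0,"wz": 0},{"hand": 5,"tx": 0,"ty": 0,"tz": 0,"wx": 0,"wy": 0,"wz": 0},{"hand": 5,"tx": 0,"ty": 0,"tz": 0,"wx": 0,"wy": 0,"wz": 0},{"hand": 5,"tx": 0,"ty": 0,"tz": 0,"wx": 0,"wy": 0,"wz": 0}]'

```text
clock: 16.25
eef_pos: [623.0, -331.6, -27.9]
tcp_rot: [3.141, 0.001, 1.907]
contact_force: [-0.5, 1.2, 5.4]
opening: 0.168
grasp_force: 39.8
```

Emit:
arm_command --deltas '[{"hand": 5,"tx": 0,"ty": 0,"tz": -10,"wx": 0,"wy": 0,"wz": 0},{"hand": 5,"tx": 0,"ty": 0,"tz": -20,"wx": 0,"wy": 0,"wz": 0},{"hand": 5,"tx": 0,"ty": 0,"tz": -40,"wx": 0,"wy": 0,"wz": 0},{"hand": 5,"tx": 0,"ty": 0,"tz": -40,"wx": 0,"wy": 0,"wz": 0},{"hand": 5,"tx": 0,"ty": 0,"tz": -20,"wx": 0,"wy": 0,"wz": 0},{"hand": 5,"tx": 0,"ty": 0,"tz": 0,"wx": 0,"wy": 0,"wz": 0}]'

```text
clock: 17.0
eef_pos: [623.4, -331.8, 103.4]
tcp_rot: [3.139, 0.002, 1.907]
contact_force: [0.2, 0.9, -0.9]
opening: 0.173
grasp_force: 39.1
```

```bash
python3 - <<'E'
import numpy as np
a=-.073;R=np.array([[np.cos(a),-np.sin(a)],[np.sin(a),np.cos(a)]]); print("target grip",np.array([533.6,296.6])+R@[-77,21])
E
python3 go.py 458.3 323.2 100 1.498
```

```text
target grip [458.33671421 323.16007929]
at [ 623.4 -331.8  103.4] [3.139e+00 2.000e-03 1.907e+00] t 17.0 q [-0.49  0.56  1.52  0.    1.05 -0.83] F [ 0.2  0.9 -0.9] grip 39.1 open 14.8
shift [672.8  60.1   1.9] rows 12.0 turn [0.003 0.002 0.409] rows 3.0
shift if turned first [ 641.3 -212.3    3.4]
```

Emit:
arm_command --deltas '[{"hand": 5,"tx": 40,"ty": 3.6,"tz": 0,"wx": 0,"wy": 0,"wz": 0},{"hand": 5,"tx": 58,"ty": 5.2,"tz": 0,"wx": 0,"wy": 0,"wz": 0},{"hand": 5,"tx": 58,"ty": 5.2,"tz": 0,"wx": 0,"wy": 0,"wz": 0},{"hand": 5,"tx": 58,"ty": 5.2,"tz": 0,"wx": 0,"wy": 0,"wz": 0},{"hand": 5,"tx": 58,"ty": 5.2,"tz": 0,"wx": 0,"wy": 0,"wz": 0},{"hand": 5,"tx": 58,"ty": 5.2,"tz": 0,"wx": 0,"wy": 0,"wz": 0},{"hand": 5,"tx": 58,"ty": 5.2,"tz": 0,"wx": 0,"wy": 0,"wz": 0},{"hand": 5,"tx": 58,"ty": 5.2,"tz": 0,"wx": 0,"wy": 0,"wz": 0}]'

```text
clock: 18.0
eef_pos: [511.3, 104.4, 99.9]
tcp_rot: [-3.139, -0.0, 1.907]
contact_force: [-0.0, 0.5, -0.1]
opening: 0.171
grasp_force: 39.1
```

Emit:
arm_command --deltas '[{"hand": 5,"tx": 58,"ty": 5.2,"tz": 0,"wx": 0,"wy": 0,"wz": 0},{"hand": 5,"tx": 58,"ty": 5.2,"tz": 0,"wx": 0,"wy": 0,"wz": 0},{"hand": 5,"tx": 58,"ty": 5.2,"tz": 0,"wx": 0,"wy": 0,"wz": 0},{"hand": 5,"tx": 53,"ty": 4.7,"tz": 0,"wx": 0,"wy": 0,"wz": 0.137},{"hand": 5,"tx": 0,"ty": 0,"tz": 0,"wx": 0,"wy": 0,"wz": 0.136},{"hand": 5,"tx": 0,"ty": 0,"tz": 0,"wx": 0,"wy": 0,"wz": 0.136},{"hand": 5,"tx": 0,"ty": 0,"tz": 0,"wx": 0,"wy": 0,"wz": 0}]'

```text
clock: 18.88
eef_pos: [456.3, 323.4, 99.8]
tcp_rot: [-3.139, 0.002, 1.499]
contact_force: [0.6, 0.3, -0.3]
opening: 0.173
grasp_force: 39.1
```

```bash
python3 go.py 458.3 323.2 25 1.498
```

```text
at [456.3 323.4  99.8] [-3.139e+00  2.000e-03  1.499e+00] t 18.88 q [ 0.61  0.37  1.86 -0.    0.92  0.69] F [ 0.6  0.3 -0.3] grip 39.1 open 14.8
shift [ 0.   2.1 74.8] rows 2.0 turn [-0.002  0.002  0.001] rows 1.0
shift if turned first [-0.1  2.  74.8]
```

Emit:
arm_command --deltas '[{"hand": 5,"tx": 0,"ty": 2,"tz": 20,"wx": 0,"wy": 0,"wz": 0},{"hand": 5,"tx": 0,"ty": 0,"tz": 30,"wx": 0,"wy": 0,"wz": 0},{"hand": 5,"tx": 0,"ty": 0,"tz": 17,"wx": 0,"wy": 0,"wz": 0},{"hand": 5,"tx": 0,"ty": 0,"tz": 8,"wx": 0,"wy": 0,"wz": 0},{"hand": 5,"tx": 0,"ty": 0,"tz": 0,"wx": 0,"wy": 0,"wz": 0}]'

```text
clock: 19.5
eef_pos: [459.3, 323.6, 26.1]
tcp_rot: [-3.141, 0.0, 1.498]
contact_force: [0.4, -0.3, 0.3]
opening: 0.17
grasp_force: 39.1
```

```bash
python3 go.py 458.3 323.2 -24 1.498; python3 - <<'E'
from h import *
from rig import imaging
f=imaging.grab_frame("top"); g=imaging.grab_frame("scene")
a=f["image"][155:255,85:185]; b=g["image"][150:250,390:490]
cv2.imwrite("pics/p2.png",np.hstack([cv2.resize(x[:,:,::-1],None,fx=4,fy=4,interpolation=cv2.INTER_CUBIC) for x in (a,b)]))
c=np.array([533.6,296.6]); R=np.array([[np.cos(-.073),-np.sin(-.073)],[np.sin(-.073),np.cos(-.073)]])
for n,p,z in (("tip",[-77,78],54),("butt",[-77,-16],62),("brush tip",[92,-57],17),("brush butt",[-92,-57],18)):
    P=[*(c+R@p),z]; print(n,(proj(f,P)-[85,155])*4,(proj(g,P)-[390,150])*4+[400,0])
E
```

```text
at [459.3 323.6  26.1] [-3.141  0.     1.498] t 19.5 q [0.61 0.47 1.9  0.   0.77 0.68] F [ 0.4 -0.3  0.3] grip 39.1 open 14.5
shift [-0.5 -0.9 50.1] rows 1.0 turn [-0.001  0.     0.   ] rows 1.0
shift if turned first [-0.5 -1.  50.1]
tip [ 30.31288346 316.44921906] [660.10212938  86.58930314]
butt [152.83062253 327.69442009] [549.32374406  91.96654334]
brush tip [260.17145511 115.37621918] [600.39584573 277.03460738]
brush butt [227.07064144 356.73647978] [480.77346654 137.72608211]
```

View pics/p2.png

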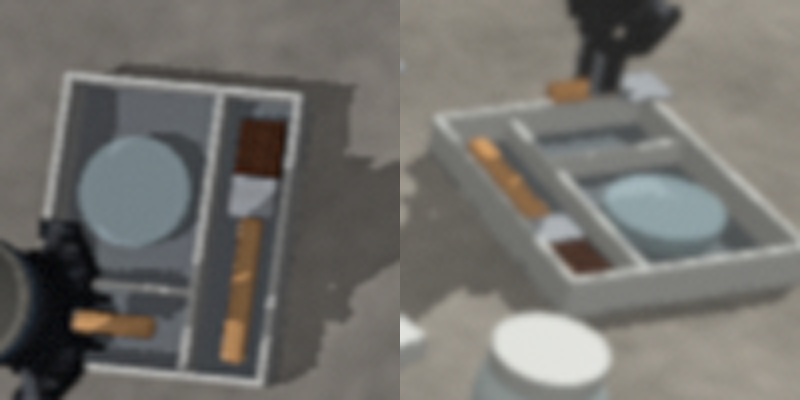

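The brush lies flat in the long bay, with its tip near (260,120) and its butt near (232,360). The scraper hangs over its bay with its butt at (155,327), against a predicted (153,328), so I'll lower it.

Emit:
arm_command --deltas '[{"hand": 5,"tx": -0.5,"ty": -1,"tz": 8,"wx": 0,"wy": 0,"wz": 0},{"hand": 5,"tx": 0,"ty": 0,"tz": 12,"wx": 0,"wy": 0,"wz": 0},{"hand": 5,"tx": 0,"ty": 0,"tz": 12,"wx": 0,"wy": 0,"wz": 0},{"hand": 5,"tx": 0,"ty": 0,"tz": 8,"wx": 0,"wy": 0,"wz": 0},{"hand": 5,"tx": 0,"ty": 0,"tz": 5,"wx": 0,"wy": 0,"wz": 0},{"hand": 5,"tx": 0,"ty": 0,"tz": 3,"wx": 0,"wy": 0,"wz": 0},{"hand": 5,"tx": 0,"ty": 0,"tz": 0,"wx": 0,"wy": 0,"wz": 0}]'

```text
clock: 20.48
eef_pos: [458.4, 323.4, -21.7]
tcp_rot: [-3.141, 0.0, 1.498]
contact_force: [-0.3, -1.6, -0.6]
opening: 0.168
grasp_force: 39.1
```

Emit:
arm_command --deltas '[{"hand": 5,"tx": 0,"ty": 0,"tz": 1.5,"wx": 0,"wy": 0,"wz": 0},{"hand": 5,"tx": 0,"ty": 0,"tz": 0,"wx": 0,"wy": 0,"wz": 0}]'

```text
clock: 20.72
eef_pos: [458.5, 323.4, -23.0]
tcp_rot: [3.141, -0.0, 1.498]
contact_force: [-0.5, 0.2, -1.3]
opening: 0.17
grasp_force: 39.1
```

Emit:
arm_command --deltas '[{"hand": 5,"tx": 0,"ty": 0,"tz": 1.5,"wx": 0,"wy": 0,"wz": 0},{"hand": 5,"tx": 0,"ty": 0,"tz": 1,"wx": 0,"wy": 0,"wz": 0},{"hand": 5,"tx": 0,"ty": 0,"tz": 0,"wx": 0,"wy": 0,"wz": 0}]'

```text
clock: 21.1
eef_pos: [458.6, 323.5, -24.0]
tcp_rot: [3.141, -0.0, 1.498]
contact_force: [-4.4, -4.1, 20.3]
opening: 0.172
grasp_force: 41.5
```

Emit:
arm_command --deltas '[{"hand": 24,"tx": 0,"ty": 0,"tz": 0,"wx": 0,"wy": 0,"wz": 0},{"hand": 24,"tx": 0,"ty": 0,"tz": 0,"wx": 0,"wy": 0,"wz": 0},{"hand": 24,"tx": 0,"ty": 0,"tz": 0,"wx": 0,"wy": 0,"wz": 0}]'

```text
clock: 21.48
eef_pos: [458.3, 323.3, -25.8]
tcp_rot: [-3.141, 0.0, 1.498]
contact_force: [0.0, -0.4, -0.2]
opening: 0.279
grasp_force: 0.0
```

Emit:
arm_command --deltas '[{"hand": 24,"tx": 0,"ty": 0,"tz": -10,"wx": 0,"wy": 0,"wz": 0},{"hand": 24,"tx": 0,"ty": 0,"tz": -20,"wx": 0,"wy": 0,"wz": 0},{"hand": 24,"tx": 0,"ty": 0,"tz": -40,"wx": 0,"wy": 0,"wz": 0},{"hand": 24,"tx": 0,"ty": 0,"tz": -55,"wx": 0,"wy": 0,"wz": 0},{"hand": 24,"tx": 0,"ty": 0,"tz": 0,"wx": 0,"wy": 0,"wz": 0}]'

```text
clock: 22.1
eef_pos: [461.1, 325.3, 104.1]
tcp_rot: [3.135, -0.005, 1.498]
contact_force: [-0.2, -0.6, 0.4]
opening: 0.279
grasp_force: 0.0
```

```bash
python3 - <<'E'
from h import *
f=pickle.load(open("top.pkl","rb")); im=f["image"].astype(int)
# lid edges: subpixel line fits in lit (top/right/left) and shaded parts, gradient maxima
g=cv2.GaussianBlur(cv2.cvtColor(f["image"],cv2.COLOR_RGB2GRAY).astype(np.float32),(0,0),.8)
def sub(v):
    d=np.abs(np.diff(v)); i=int(d[1:-1].argmax())+1; a,b,c=d[i-1:i+2]; return i+.5+.5*(a-c)/(a-2*b+c)
top=[]; [top.append((x,sub(g[163:183,x])+163)) for x in range(202,256,3)]
left=[(sub(g[y,190:212])+190,y) for y in range(182,216,3)]
right=[(sub(g[y,252:275])+252,y) for y in range(172,215,3)]
bot=[(x,sub(g[240:262,x])+240) for x in range(212,222,1)]
L={}
for n,p in dict(top=top,left=left,right=right,bot=bot).items():
    w=np.array([ray(f,q,0.5)[:2] for q in p]); vx,vy,cx,cy=cv2.fitLine(w.astype(np.float32),cv2.DIST_HUBER,0,.01,.01).ravel()
    print(n,"dir",np.degrees(np.arctan2(vy,vx)).round(2),"pt",cx.round(1),cy.round(1)); L[n]=(np.array([cx,cy]),np.array([vx,vy]))
def X(a,b):
    (p,u),(q,v)=L[a],L[b]; s=np.linalg.solve(np.c_[u,-v],q-p); return p+s[0]*u
tl,tr,bl=X("top","left"),X("top","right"),X("bot","left")
print("width",np.linalg.norm(tl-tr),"length",np.linalg.norm(tl-bl),"centre",(tr+bl)/2)
E
python3 go.py 548.8 -25 100 0.18
```

```text
top dir -78.59 pt 660.1 19.1
left dir 11.17 pt 585.3 82.1
right dir 11.23 pt 599.3 -112.2
bot dir -81.03 pt 420.7 24.8
width 193.33813 length 232.49683 centre [550.10156  -23.333473]
at [461.1 325.3 104.1] [ 3.135 -0.005  1.498] t 22.1 q [ 0.61  0.36  1.85 -0.    0.92  0.68] F [-0.2 -0.6  0.4] grip 0.0 open 23.9
shift [-343.   112.9    3.1] rows 7.0 turn [ 0.002 -0.009  1.318] rows 8.0
shift if turned first [ 23.5 360.3   4.1]
```

Emit:
arm_command --deltas '[{"hand": 50,"tx": -49,"ty": 16,"tz": 0,"wx": 0,"wy": 0,"wz": 0},{"hand": 50,"tx": -49,"ty": 16,"tz": 0,"wx": 0,"wy": 0,"wz": 0},{"hand": 50,"tx": -49,"ty": 16,"tz": 0,"wx": 0,"wy": 0,"wz": 0},{"hand": 50,"tx": -49,"ty": 16,"tz": 0,"wx": 0,"wy": 0,"wz": 0},{"hand": 50,"tx": -49,"ty": 16,"tz": 0,"wx": 0,"wy": 0,"wz": 0},{"hand": 50,"tx": -49,"ty": 16,"tz": 0,"wx": 0,"wy": 0,"wz": 0},{"hand": 50,"tx": -49,"ty": 16,"tz": 0,"wx": 0,"wy": 0,"wz": 0.1}]'

```text
clock: 22.98
eef_pos: [544.9, -28.5, 98.9]
tcp_rot: [-3.141, 0.0, 1.396]
contact_force: [-0.6, -0.1, -0.1]
opening: 0.58
grasp_force: 0.0
```

Emit:
arm_command --deltas '[{"hand": 50,"tx": 0,"ty": 0,"tz": 0,"wx": 0,"wy": 0,"wz": 0.172},{"hand": 50,"tx": 0,"ty": 0,"tz": 0,"wx": 0,"wy": 0,"wz": 0.172},{"hand": 50,"tx": 0,"ty": 0,"tz": 0,"wx": 0,"wy": 0,"wz": 0.172},{"hand": 50,"tx": 0,"ty": 0,"tz": 0,"wx": 0,"wy": 0,"wz": 0.172},{"hand": 50,"tx": 0,"ty": 0,"tz": 0,"wx": 0,"wy": 0,"wz": 0.172},{"hand": 50,"tx": 0,"ty": 0,"tz": 0,"wx": 0,"wy": 0,"wz": 0.172},{"hand": 50,"tx": 0,"ty": 0,"tz": 0,"wx": 0,"wy": 0,"wz": 0.169},{"hand": 50,"tx": 0,"ty": 0,"tz": 0,"wx": 0,"wy": 0,"wz": 0}]'

```text
clock: 23.98
eef_pos: [544.6, -26.8, 98.9]
tcp_rot: [-3.141, 0.001, 0.198]
contact_force: [0.3, -0.3, -0.1]
opening: 0.581
grasp_force: 0.0
```

```bash
python3 go.py 549.5 -24.5 -9 0.197
python3 - <<'E'
# check scraper/brush in box in both views by colour
from h import *
from rig import imaging
c=np.array([533.6,296.6]); a=-.073; R=np.array([[np.cos(a),-np.sin(a)],[np.sin(a),np.cos(a)]])
for n in("top","scene"):
    f=imaging.grab_frame(n); im=f["image"].astype(int)
    x0,y0=proj(f,[*c,20]).astype(int)-60; s=im[y0:y0+120,x0:x0+120]
    m=((s[...,0]-s[...,2]>35)).astype(np.uint8)
    k,l,st,ce=cv2.connectedComponentsWithStats(m)
    for i in range(1,k):
        if st[i,4]<15: continue
        ys,xs=np.where(l==i); w=np.array([ray(f,(x+x0,y+y0),18)[:2] for x,y in zip(xs,ys)]); q=(w-c)@R
        print(n,st[i,4],"kit-frame extents x",q[:,0].min().round(),q[:,0].max().round(),"y",q[:,1].min().round(),q[:,1].max().round(),"colour",s[ys,xs].mean(0).round())
E
```

```text
at [544.6 -26.8  98.9] [-3.141e+00  1.000e-03  1.980e-01] t 23.98 q [-0.05  0.35  1.89  0.    0.91  1.32] F [ 0.3 -0.3 -0.1] grip 0.0 open 49.6
shift [  5.4  -1.3 107.9] rows 2.0 turn [-0.     0.001  0.001] rows 1.0
shift if turned first [  5.3  -1.3 107.9]
top 79 kit-frame extents x 50.0 86.0 y -71.0 -46.0 colour [59. 34. 21.]
top 18 kit-frame extents x -7.0 11.0 y -59.0 -51.0 colour [148. 120.  95.]
top 101 kit-frame extents x -85.0 -69.0 y -17.0 39.0 colour [168. 128.  89.]
scene 87 kit-frame extents x -88.0 -59.0 y -20.0 36.0 colour [181. 145. 108.]
scene 140 kit-frame extents x -95.0 12.0 y -73.0 -52.0 colour [177. 139.  99.]
```

Both tools are in their bays. Next is the lid.

Emit:
arm_command --deltas '[{"hand": 50,"tx": 5.4,"ty": -1.3,"tz": 25,"wx": 0,"wy": 0,"wz": 0},{"hand": 50,"tx": 0,"ty": 0,"tz": 35,"wx": 0,"wy": 0,"wz": 0},{"hand": 50,"tx": 0,"ty": 0,"tz": 20,"wx": 0,"wy": 0,"wz": 0},{"hand": 50,"tx": 0,"ty": 0,"tz": 13,"wx": 0,"wy": 0,"wz": 0},{"hand": 50,"tx": 0,"ty": 0,"tz": 9,"wx": 0,"wy": 0,"wz": 0},{"hand": 50,"tx": 0,"ty": 0,"tz": 5,"wx": 0,"wy": 0,"wz": 0},{"hand": 50,"tx": 0,"ty": 0,"tz": 0,"wx": 0,"wy": 0,"wz": 0}]'

```text
clock: 24.95
eef_pos: [550.2, -24.5, -7.5]
tcp_rot: [3.142, -0.0, 0.197]
contact_force: [-1.0, -0.3, -0.2]
opening: 0.585
grasp_force: 0.0
```

Emit:
arm_command --deltas '[{"hand": 5,"tx": 0,"ty": 0,"tz": 0,"wx": 0,"wy": 0,"wz": 0},{"hand": 5,"tx": 0,"ty": 0,"tz": 0,"wx": 0,"wy": 0,"wz": 0},{"hand": 5,"tx": 0,"ty": 0,"tz": 0,"wx": 0,"wy": 0,"wz": 0},{"hand": 5,"tx": 0,"ty": 0,"tz": 0,"wx": 0,"wy": 0,"wz": 0},{"hand": 5,"tx": 0,"ty": 0,"tz": 0,"wx": 0,"wy": 0,"wz": 0},{"hand": 5,"tx": 0,"ty": 0,"tz": 0,"wx": 0,"wy": 0,"wz": 0}]' --squeeze 90

```text
clock: 25.7
eef_pos: [550.6, -24.5, -6.8]
tcp_rot: [3.141, -0.001, 0.197]
contact_force: [-1.2, 0.7, 5.8]
opening: 0.166
grasp_force: 88.0
```

Emit:
arm_command --deltas '[{"hand": 5,"tx": 0,"ty": 0,"tz": -5,"wx": 0,"wy": 0,"wz": 0},{"hand": 5,"tx": 0,"ty": 0,"tz": -15,"wx": 0,"wy": 0,"wz": 0},{"hand": 5,"tx": 0,"ty": 0,"tz": -25,"wx": 0,"wy": 0,"wz": 0},{"hand": 5,"tx": 0,"ty": 0,"tz": -25,"wx": 0,"wy": 0,"wz": 0},{"hand": 5,"tx": 0,"ty": 0,"tz": -15,"wx": 0,"wy": 0,"wz": 0},{"hand": 5,"tx": 0,"ty": 0,"tz": -5,"wx": 0,"wy": 0,"wz": 0},{"hand": 5,"tx": 0,"ty": 0,"tz": 0,"wx": 0,"wy": 0,"wz": 0}]'

```text
clock: 26.58
eef_pos: [550.0, -24.5, 82.3]
tcp_rot: [-3.142, -0.0, 0.197]
contact_force: [-0.2, 0.9, -2.3]
opening: 0.164
grasp_force: 88.0
```

```bash
python3 - <<'E'
from h import *
from rig import imaging,r
import numpy as np
s=r.sense(); a=s["tcp_rot"][2]; p=s["eef_pos"]
f=imaging.grab_frame("top"); pickle.dump(f,open("topL.pkl","wb"))
g=imaging.grab_frame("scene"); pickle.dump(g,open("scL.pkl","wb"))
A=cv2.resize(f["image"][150:290,185:285,::-1],None,fx=4,fy=4,interpolation=cv2.INTER_CUBIC)
B=cv2.resize(g["image"][150:290,270:370+0,::-1],None,fx=4,fy=4,interpolation=cv2.INTER_CUBIC)
cv2.imwrite("pics/lid.png",np.hstack([A,B]))
R=np.array([[np.cos(a),-np.sin(a)],[np.sin(a),np.cos(a)]])
for n,q in (("TL",[114,94]),("TR",[114,-94]),("BR",[-114,-94]),("BL",[-114,94])):
    P=[*(p[:2]+R@q),106]; print(n,((proj(f,P)-[185,150])*4).round(),((proj(g,P)-[270,150])*4+[400,0]).round())
E
python3 go.py 533.6 296.6 83 -0.073
```

```text
TL [22. 84.] [930. 224.]
TR [283.  37.] [679. 312.]
BR [338. 354.] [493. 132.]
BL [ 70. 402.] [720.  67.]
at [549.5 -24.5  81.6] [-3.141e+00  1.000e-03  1.970e-01] t 26.68 q [-0.05  0.38  1.89  0.    0.87  1.33] F [-0.   0.1 -3.1] grip 88.0 open 13.5
shift [  47.2 -318.    -1.3] rows 6.0 turn [-0.     0.001  0.27 ] rows 2.0
shift if turned first [ -39.2 -319.1   -1.4]
```

View pics/lid.png

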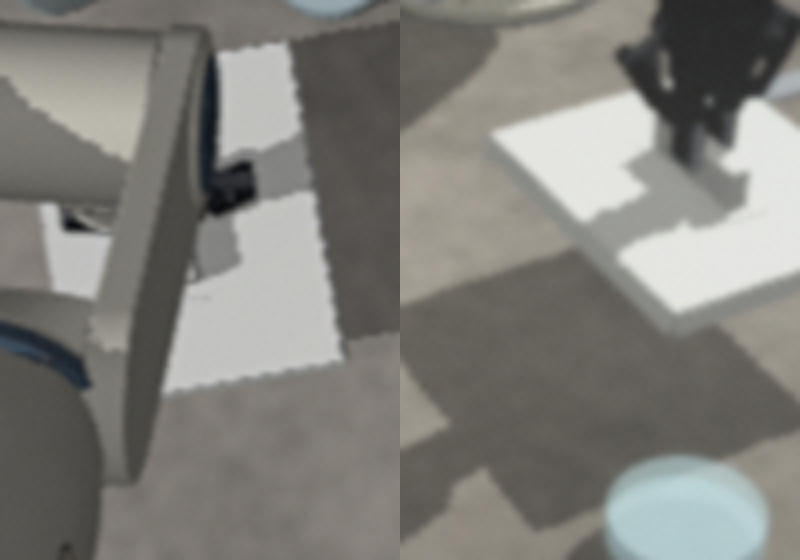

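The lid hangs level in the grip. In the top half its right corners are at (288,42) and (341,358), close to the predicted spots, so it is about 1–3 mm off in −x. I'll carry it over the box with that allowance.

Emit:
arm_command --deltas '[{"hand": 5,"tx": 4,"ty": -26,"tz": 0,"wx": 0,"wy": 0,"wz": 0},{"hand": 5,"tx": 7.7,"ty": -50,"tz": 0,"wx": 0,"wy": 0,"wz": 0},{"hand": 5,"tx": 7.7,"ty": -50,"tz": 0,"wx": 0,"wy": 0,"wz": 0},{"hand": 5,"tx": 7.7,"ty": -50,"tz": 0,"wx": 0,"wy": 0,"wz": 0},{"hand": 5,"tx": 7.7,"ty": -50,"tz": 0,"wx": 0,"wy": 0,"wz": 0},{"hand": 5,"tx": 7.7,"ty": -50,"tz": 0,"wx": 0,"wy": 0,"wz": 0},{"hand": 5,"tx": 5,"ty": -32,"tz": 0,"wx": 0,"wy": 0,"wz": 0},{"hand": 5,"tx": 1.2,"ty": -10,"tz": 0,"wx": 0,"wy": 0,"wz": 0.09}]'

```text
clock: 27.68
eef_pos: [534.9, 298.8, 81.2]
tcp_rot: [3.141, 0.001, 0.107]
contact_force: [0.3, 0.3, -3.2]
opening: 0.165
grasp_force: 88.3
```

Emit:
arm_command --deltas '[{"hand": 5,"tx": 0,"ty": 0,"tz": 0,"wx": 0,"wy": 0,"wz": 0.09},{"hand": 5,"tx": 0,"ty": 0,"tz": 0,"wx": 0,"wy": 0,"wz": 0.09},{"hand": 5,"tx": 0,"ty": 0,"tz": 0,"wx": 0,"wy": 0,"wz": 0},{"hand": 5,"tx": 0,"ty": 0,"tz": 0,"wx": 0,"wy": 0,"wz": 0}]'

```text
clock: 28.18
eef_pos: [535.4, 296.6, 81.8]
tcp_rot: [3.141, 0.001, -0.071]
contact_force: [-0.0, -0.2, -2.4]
opening: 0.162
grasp_force: 88.3
```

```bash
python3 go.py 535 297 14 -0.073
```

```text
at [535.4 296.6  81.8] [ 3.141e+00  1.000e-03 -7.100e-02] t 28.18 q [ 0.5   0.46  1.75 -0.    0.93  2.15] F [-0.  -0.2 -2.4] grip 88.3 open 13.9
shift [-0.4 -0.4 67.8] rows 2.0 turn [0.001 0.001 0.002] rows 1.0
shift if turned first [-0.5 -0.4 67.8]
```

Emit:
arm_command --deltas '[{"hand": 5,"tx": -0.4,"ty": -0.4,"tz": 15,"wx": 0,"wy": 0,"wz": 0.002},{"hand": 5,"tx": 0,"ty": 0,"tz": 18,"wx": 0,"wy": 0,"wz": 0},{"hand": 5,"tx": 0,"ty": 0,"tz": 10,"wx": 0,"wy": 0,"wz": 0},{"hand": 5,"tx": 0,"ty": 0,"tz": 6,"wx": 0,"wy": 0,"wz": 0},{"hand": 5,"tx": 0,"ty": 0,"tz": 4,"wx": 0,"wy": 0,"wz": 0},{"hand": 5,"tx": 0,"ty": 0,"tz": 3,"wx": 0,"wy": 0,"wz": 0},{"hand": 5,"tx": 0,"ty": 0,"tz": 3,"wx": 0,"wy": 0,"wz": 0},{"hand": 5,"tx": 0,"ty": 0,"tz": 0,"wx": 0,"wy": 0,"wz": 0}]'

```text
clock: 29.18
eef_pos: [535.3, 297.2, 23.4]
tcp_rot: [3.142, 0.0, -0.075]
contact_force: [-1.3, -0.1, -2.1]
opening: 0.164
grasp_force: 88.3
```

Emit:
arm_command --deltas '[{"hand": 5,"tx": 0,"ty": 0,"tz": 2.5,"wx": 0,"wy": 0,"wz": 0},{"hand": 5,"tx": 0,"ty": 0,"tz": 2.5,"wx": 0,"wy": 0,"wz": 0},{"hand": 5,"tx": 0,"ty": 0,"tz": 0,"wx": 0,"wy": 0,"wz": 0}]'

```text
clock: 29.55
eef_pos: [535.2, 297.2, 18.2]
tcp_rot: [3.141, 0.0, -0.075]
contact_force: [0.2, 1.2, -2.4]
opening: 0.165
grasp_force: 88.3
```

Emit:
arm_command --deltas '[{"hand": 5,"tx": 0,"ty": 0,"tz": 2,"wx": 0,"wy": 0,"wz": 0},{"hand": 5,"tx": 0,"ty": 0,"tz": 2,"wx": 0,"wy": 0,"wz": 0},{"hand": 5,"tx": 0,"ty": 0,"tz": 0,"wx": 0,"wy": 0,"wz": 0}]'

```text
clock: 29.92
eef_pos: [535.2, 297.2, 14.1]
tcp_rot: [3.141, 0.0, -0.075]
contact_force: [0.0, 0.2, -2.7]
opening: 0.165
grasp_force: 88.3
```

Emit:
arm_command --deltas '[{"hand": 5,"tx": 0,"ty": 0,"tz": 1.5,"wx": 0,"wy": 0,"wz": 0},{"hand": 5,"tx": 0,"ty": 0,"tz": 0,"wx": 0,"wy": 0,"wz": 0}]'

```text
clock: 30.18
eef_pos: [535.5, 297.3, 13.1]
tcp_rot: [-3.141, -0.0, -0.075]
contact_force: [0.1, -0.4, 1.1]
opening: 0.157
grasp_force: 88.6
```

Contact came at 13.1, where the seated height should be. I'll press on from there.

Emit:
arm_command --deltas '[{"hand": 5,"tx": 0,"ty": 0,"tz": 1,"wx": 0,"wy": 0,"wz": 0},{"hand": 5,"tx": 0,"ty": 0,"tz": 0.5,"wx": 0,"wy": 0,"wz": 0},{"hand": 5,"tx": 0,"ty": 0,"tz": 0,"wx": 0,"wy": 0,"wz": 0}]'

```text
clock: 30.55
eef_pos: [535.5, 297.4, 13.1]
tcp_rot: [-3.141, -0.0, -0.075]
contact_force: [-5.9, -3.7, 17.2]
opening: 0.159
grasp_force: 91.0
```

Emit:
arm_command --deltas '[{"hand": 5,"tx": 0,"ty": 0,"tz": 0.4,"wx": 0,"wy": 0,"wz": 0},{"hand": 5,"tx": 0,"ty": 0,"tz": 0,"wx": 0,"wy": 0,"wz": 0},{"hand": 5,"tx": 0,"ty": 0,"tz": 0,"wx": 0,"wy": 0,"wz": 0},{"hand": 5,"tx": 0,"ty": 0,"tz": -0.5,"wx": 0,"wy": 0,"wz": 0},{"hand": 5,"tx": 0,"ty": 0,"tz": -1,"wx": 0,"wy": 0,"wz": 0},{"hand": 5,"tx": 0,"ty": 0,"tz": 0,"wx": 0,"wy": 0,"wz": 0}]'

```text
clock: 31.3
eef_pos: [535.5, 297.4, 13.1]
tcp_rot: [-3.141, -0.0, -0.075]
contact_force: [-1.9, -2.3, 7.6]
opening: 0.164
grasp_force: 89.8
```

Emit:
arm_command --deltas '[{"hand": 40,"tx": 0,"ty": 0,"tz": 0,"wx": 0,"wy": 0,"wz": 0},{"hand": 40,"tx": 0,"ty": 0,"tz": 0,"wx": 0,"wy": 0,"wz": 0},{"hand": 40,"tx": 0,"ty": 0,"tz": 0,"wx": 0,"wy": 0,"wz": 0},{"hand": 40,"tx": 0,"ty": 0,"tz": 0,"wx": 0,"wy": 0,"wz": 0}]'

```text
clock: 31.8
eef_pos: [535.4, 297.3, 12.4]
tcp_rot: [3.142, 0.0, -0.075]
contact_force: [0.6, 0.7, 0.1]
opening: 0.464
grasp_force: 0.0
```

Emit:
arm_command --deltas '[{"hand": 40,"tx": 0,"ty": 0,"tz": -10,"wx": 0,"wy": 0,"wz": 0},{"hand": 40,"tx": 0,"ty": 0,"tz": -20,"wx": 0,"wy": 0,"wz": 0},{"hand": 40,"tx": 0,"ty": 0,"tz": -40,"wx": 0,"wy": 0,"wz": 0},{"hand": 40,"tx": 0,"ty": 0,"tz": -50,"wx": 0,"wy": 0,"wz": 0},{"hand": 40,"tx": 0,"ty": 0,"tz": -50,"wx": 0,"wy": 0,"wz": 0},{"hand": 40,"tx": 0,"ty": 40,"tz": -20,"wx": 0,"wy": 0,"wz": 0},{"hand": 40,"tx": 0,"ty": 60,"tz": 0,"wx": 0,"wy": 0,"wz": 0},{"hand": 40,"tx": 0,"ty": 60,"tz": 0,"wx": 0,"wy": 0,"wz": 0}]'

```text
clock: 32.8
eef_pos: [523.4, 136.5, 204.6]
tcp_rot: [-3.141, -0.003, -0.074]
contact_force: [1.1, -0.4, 0.1]
opening: 0.468
grasp_force: 0.0
```

Emit:
arm_command --deltas '[{"hand": 40,"tx": 0,"ty": 60,"tz": 0,"wx": 0,"wy": 0,"wz": 0},{"hand": 40,"tx": 0,"ty": 60,"tz": 0,"wx": 0,"wy": 0,"wz": 0},{"hand": 40,"tx": 0,"ty": 60,"tz": 0,"wx": 0,"wy": 0,"wz": 0},{"hand": 40,"tx": 0,"ty": 0,"tz": 0,"wx": 0,"wy": 0,"wz": 0}]'

```text
clock: 33.3
eef_pos: [509.6, -45.4, 204.1]
tcp_rot: [3.141, -0.002, -0.08]
contact_force: [0.1, 0.5, 0.9]
opening: 0.468
grasp_force: 0.0
```

```bash
python3 - <<'E'
from h import *
from rig import imaging
c0=np.array([533.6,296.6]);f=imaging.grab_frame("top")
x0,y0,x1,y1=80,150,185,265
g=cv2.cvtColor(f["image"],cv2.COLOR_RGB2GRAY)[y0:y1,x0:x1]
m=(g>150).astype(np.uint8); k,l,st,ce=cv2.connectedComponentsWithStats(m); i=1+st[1:,4].argmax()
m=cv2.morphologyEx((l==i).astype(np.uint8),cv2.MORPH_CLOSE,np.ones((9,9)))
cn=max(cv2.findContours(m,0,1)[0],key=cv2.contourArea).reshape(-1,2)
for z in (20,30,36):
    w=np.array([ray(f,(x+x0,y+y0),z)[:2] for x,y in cn],np.float32); (cx,cy),(a,b),an=cv2.minAreaRect(w); print(z,"c",cx,cy,"size",a,b,"ang",an,"off",(np.array([cx,cy])-c0).round(1), "pix",m.sum())
E
```

```text
20 c 535.0848999023438 313.63262939453125 size 173.62710571289062 233.85714721679688 ang 85.27896881103516 off [ 1.5 17. ] pix 3485
30 c 533.8812255859375 309.56256103515625 size 172.23605346679688 231.9834747314453 ang 85.27898406982422 off [ 0.3 13. ] pix 3485
36 c 533.158935546875 307.1204833984375 size 171.40135192871094 230.85940551757812 ang 85.27894592285156 off [-0.4 10.5] pix 3485
```

```bash
python3 - <<'E'
from h import *
from rig import imaging
f=imaging.grab_frame("top"); g=cv2.GaussianBlur(cv2.cvtColor(f["image"],cv2.COLOR_RGB2GRAY).astype(np.float32),(0,0),.7)
for y in (185,230): print(y,g[y,85:175].astype(int).tolist())
print("col125",g[165:255,125].astype(int).tolist())
c=np.array([533.6,296.6]);a=-.073;R=np.array([[np.cos(a),-np.sin(a)],[np.sin(a),np.cos(a)]])
for n,q in (("TL",[114.5,94.5]),("TR",[114.5,-94.5]),("BR",[-114.5,-94.5]),("BL",[-114.5,94.5])): print(n,proj(f,[*(c+R@q),36]).round(1))
E
```

```text
185 [111, 111, 111, 112, 112, 112, 112, 112, 111, 111, 112, 123, 149, 173, 181, 181, 181, 181, 181, 181, 181, 181, 181, 181, 181, 181, 181, 181, 181, 181, 181, 181, 180, 180, 180, 181, 181, 181, 181, 181, 181, 180, 181, 181, 181, 181, 181, 181, 181, 181, 181, 181, 181, 181, 181, 181, 181, 181, 181, 181, 181, 181, 182, 182, 182, 179, 168, 151, 139, 134, 134, 134, 135, 135, 136, 135, 128, 110, 88, 72, 68, 71, 83, 100, 111, 114, 113, 114, 124, 144]
230 [109, 109, 108, 108, 118, 144, 168, 180, 181, 181, 181, 181, 181, 181, 181, 181, 181, 181, 181, 181, 181, 181, 181, 181, 181, 181, 182, 182, 182, 182, 182, 182, 182, 182, 182, 182, 182, 182, 182, 182, 182, 182, 182, 182, 182, 182, 182, 182, 182, 182, 177, 165, 149, 138, 135, 135, 135, 135, 135, 136, 136, 134, 122, 101, 81, 71, 68, 68, 69, 69, 69, 69, 69, 68, 68, 69, 69, 68, 68, 68, 68, 68, 68, 71, 84, 103, 116, 120, 120, 119]
col125 [115, 116, 117, 114, 103, 85, 75, 81, 115, 159, 179, 181, 181, 181, 181, 181, 181, 181, 181, 181, 181, 180, 180, 181, 181, 181, 181, 181, 181, 174, 157, 141, 130, 122, 117, 112, 108, 103, 99, 94, 90, 86, 84, 82, 81, 80, 79, 78, 77, 79, 80, 81, 83, 85, 86, 88, 90, 94, 96, 101, 117, 148, 173, 182, 183, 182, 182, 182, 182, 182, 182, 182, 182, 182, 182, 182, 182, 182, 182, 182, 182, 182, 182, 182, 181, 172, 149, 125, 111, 106]
TL [ 99.5 170.9]
TR [161.3 176.4]
BR [151.2 252.7]
BL [ 88.  246.7]
```

Emit:
arm_command --deltas '[{"hand": 40,"tx": 0,"ty": 55,"tz": 0,"wx": 0,"wy": 0,"wz": 0},{"hand": 40,"tx": 0,"ty": 55,"tz": 0,"wx": 0,"wy": 0,"wz": 0},{"hand": 40,"tx": 0,"ty": 55,"tz": 0,"wx": 0,"wy": 0,"wz": 0},{"hand": 40,"tx": 0,"ty": 55,"tz": 0,"wx": 0,"wy": 0,"wz": 0},{"hand": 40,"tx": 0,"ty": 55,"tz": 0,"wx": 0,"wy": 0,"wz": 0},{"hand": 40,"tx": 0,"ty": 30,"tz": 0,"wx": 0,"wy": 0,"wz": 0},{"hand": 40,"tx": 0,"ty": 0,"tz": 0,"wx": 0,"wy": 0,"wz": 0}]'

```text
clock: 34.28
eef_pos: [487.7, -346.3, 202.8]
tcp_rot: [3.141, -0.001, -0.076]
contact_force: [0.2, 0.2, -0.2]
opening: 0.47
grasp_force: 0.0
```

```bash
python3 - <<'E'
from h import *
from rig import imaging
c=np.array([533.6,296.6]);a=-.073;R=np.array([[np.cos(a),-np.sin(a)],[np.sin(a),np.cos(a)]])
E=[[114.5,94.5],[114.5,-94.5],[-114.5,-94.5],[-114.5,94.5]]
for n in("top","scene"):
    f=imaging.grab_frame(n); g=cv2.GaussianBlur(cv2.cvtColor(f["image"],cv2.COLOR_RGB2GRAY),(0,0),.7)
    print(n)
    # sample profile perpendicular to each lid edge at plate height 36, every 3 mm from -15..+15, at 3 spots
    for k in range(4):
        p,q=np.array(E[k]),np.array(E[(k+1)%4]); nn=(p+q)/2; nn=nn/np.linalg.norm(nn)
        for t in (.25,.5,.75):
            v=[]
            for s in range(-15,19,3):
                u=proj(f,[*(c+R@(p+t*(q-p)+s*nn)),36]); v.append(int(cv2.getRectSubPix(g,(1,1),tuple(map(float,u)))[0,0]))
            print(["+x","-y","-x","+y"][k],t,v)
E
```

```text
top
+x 0.25 [170, 170, 171, 169, 154, 116, 81, 69, 74, 87, 96, 100]
+x 0.5 [170, 170, 171, 170, 159, 130, 92, 70, 71, 84, 99, 107]
+x 0.75 [171, 171, 172, 169, 152, 115, 82, 72, 78, 91, 103, 108]
-y 0.25 [171, 172, 172, 167, 150, 120, 96, 83, 78, 73, 72, 71]
-y 0.5 [171, 171, 172, 170, 156, 127, 99, 84, 78, 75, 75, 76]
-y 0.75 [172, 173, 173, 168, 148, 117, 93, 84, 80, 77, 76, 76]
-x 0.25 [172, 172, 172, 172, 170, 158, 136, 117, 109, 108, 108, 107]
-x 0.5 [172, 172, 172, 172, 167, 152, 131, 114, 105, 103, 103, 103]
-x 0.75 [172, 172, 172, 172, 169, 157, 133, 112, 102, 101, 103, 104]
+y 0.25 [171, 171, 171, 171, 166, 150, 123, 104, 99, 100, 102, 103]
+y 0.5 [171, 171, 171, 170, 164, 146, 121, 103, 98, 98, 98, 98]
+y 0.75 [170, 170, 171, 170, 164, 146, 123, 106, 100, 101, 102, 104]
scene
+x 0.25 [222, 220, 214, 205, 185, 166, 148, 139, 133, 131, 129, 128]
+x 0.5 [223, 221, 217, 206, 190, 169, 150, 138, 133, 131, 130, 129]
+x 0.75 [221, 220, 217, 207, 192, 172, 154, 141, 134, 131, 130, 129]
-y 0.25 [221, 221, 221, 219, 211, 195, 170, 146, 131, 125, 121, 117]
-y 0.5 [220, 220, 220, 216, 206, 188, 165, 144, 132, 125, 121, 116]
-y 0.75 [220, 220, 219, 214, 203, 186, 165, 146, 134, 125, 120, 113]
-x 0.25 [220, 218, 216, 210, 202, 189, 176, 162, 149, 142, 136, 134]
-x 0.5 [220, 219, 217, 211, 203, 192, 178, 165, 154, 146, 140, 136]
-x 0.75 [220, 219, 216, 212, 205, 195, 182, 169, 159, 149, 145, 142]
+y 0.25 [221, 220, 217, 210, 198, 181, 162, 149, 144, 142, 142, 143]
+y 0.5 [222, 220, 215, 206, 193, 175, 159, 149, 144, 142, 140, 139]
+y 0.75 [222, 221, 217, 207, 190, 169, 150, 139, 134, 133, 134, 135]
```

All four lid edges fall within about 2 mm of their predicted seated place in both cameras, evenly along each edge. I'm handing it in.

```bash
python3 -c "
from rig import r
print(r.sign_off())"
```

```text
the job is handed in; nothing more can be done
None
```

The job is handed in: the brush is in the long bay, the scraper is in the crosswise bay, and the lid is on square, within about 2 mm of centre, and was pressed down with about 17 N; the hand-in returned no verdict.

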